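Rinse the sealing tools and hang them to dry

ROBOT

A 7-joint arm with a two-finger parallel gripper is mounted at the origin on the work surface. World frame = base frame: x ahead of the robot, y to its left, z up, the work surface at z = 0. Lengths are in m, angles in rad, forces in N, time in s.
With the tool pointing down it reaches from about 0.4 to 0.75 m from the base axis. Payload 19.5 kg.
Tool frame: the origin (TCP) lies midway between the tips of the shut fingers; the grasp point (between the pads) lies 19 mm behind it; z points along the fingers, y is the direction in which the jaws open and shut (so a half turn about z gives the same grasp; the last joint's range is limited). The gripper opens to 85 mm and grips with 20 to 120 N. Pads are 22 mm wide; open, the fingers measure 114 mm over their backs; the gripper's body (76 mm by 85 mm) begins 54 mm behind the grasp point. The pads swing forward as they close: fully open they stand 13 mm farther back than shut.
Start: joints at [1.148, 0.707, -0.028, 1.485, 0.022, 0.951, -0.075], TCP at [0.214, -0.534, 0.231] pointing down, gripper open.
Joint ranges: [-2.71, 2.71], [-0.32, 2.16], [-1.57, 1.52], [0, 2.45], [-1.46, 4.6], [0, 2.02], [-2.83, 2.83]. Speed limits (rad/s): [1.89, 1.89, 2.57, 2.57, 3.01, 3.01, 3.01].

INTERFACE

Orientations are given as a rotation vector (axis times angle).
In Python, from rig import ctrl, cams gives the robot as it stands.
- The arm moves only by the tool play_rows, never from a script. Its arguments are lists of equal length, an entry for each row: "hand": the finger opening in mm, from 0 to 85.4; "slide": the shift along the world's x, y, z in mm, a list of three; "twist": the turn, a rotation vector about the world's x, y, z in degrees, a list of three. In form: {"hand": [hand, ...], "slide": [[x, y, z], ...], "twist": [[ax, ay, az], ...]}. A call has exactly 10 rows; each row is the pose to reach, as a shift and turn from the pose commanded when the call began; what a row does not reach only later rows make up. A row lasts 1/8 s, in which the tool goes at most 62.5 mm and 10.7 degrees, less where a joint would pass 70% of its speed; a pose out of reach is approached as far as the arm can. A call with a gripper value outside its range is refused whole. The fingers move at their own pace and stop on an object; "force" is the grip in N (left out, the last holds). Time passes only in rows, so rows that repeat a pose let the fingers close, or fill a call up. It gives the time, the measured TCP pose, the force and the opening at its end, in the units of the state.
- ctrl.get_state(): the state, without advancing time (a new reading comes with each control period).
- cams.grab_frame(name): name is "scene" or "top" or "wrist"; returns the picture (420x560x3 uint8, blue, green, red); there is no depth.
- cams.camera_model(name): a dict with "camera_matrix" (3x3 intrinsics, pixels), "D" ([k1, k2, p1, p2, k3] as OpenCV has them; the pictures are not rectified), "rvec" (rotation vector, rad) and "tvec" (3), from world to camera coordinates, as OpenCV has them. Camera axes: x right, y down, z forward; pixel columns grow to the right and rows downward; lengths in m; the calibration is good to about 2 mm. A picture is of the moment at which its call begins: read the wrist's pose just before it. camera_model takes no time and is no camera call; for the wrist camera it gives the pose at the moment of the call.
- ctrl.hand_in(): hands the job in, once; it reports no verdict.
The state is a dict: "t": time; "joints": joint angles; "dq": joint speeds; "joint_efforts": joint torques, N m; "eef_pos": TCP position; "tool_rot": TCP orientation; "ft_force": force on the tool from outside, world axes, zero at the start; "torque": the same for the moment, N m; "grip_width": finger opening in m.
Only numpy, scipy, OpenCV 4.12 (cv2) and the standard library are available. Lean on these libraries where they do the work, as an engineer would, in place of code of your own. Each camera call takes 0.05 s, during which the arm holds its last target.

TASK

Clean up after sealing the enclosure: take the lid off the steel rinsing cup and lay it right way up on the bench, then rinse every used tool in the notched rest, one at a time from the smallest to the largest so that the rinse stays clean: dip its tip about half way down into the cup, then hang it tip down through a free eyelet of the drying stand, collar resting on the strip, and let go before you take the next. When all the tools hang there, put the lid back on the cup so that it sits flat with its plug in the mouth, with the cup upright on the bench. Leave the phone, the battery holder and the sensor bracket where they are.

Things in the scene. Friction and masses are not known exactly. Their poses are not given: they have to be found in the camera images.
- pick: pointed steel pick, the smallest tool, upright with its tip down: a round wooden handle of 12 mm diameter above a steel collar (30 mm diameter, 6 mm thick), and below the collar a thin round steel needle of 5 mm diameter. Origin at the tip's lowest point, on the axis; z runs up along the tool. The collar's underside is 70 mm above the origin, the handle's top 128 mm. None from the start if this tool is not there
- pick_collar (a point): centre of the underside of the pick's collar, 70 mm above its tip
- flux_brush: flat flux brush, the second smallest tool, upright with its tip down: a round wooden handle of 16 mm diameter above a steel collar (30 mm diameter, 6 mm thick), and below the collar a round 8 mm steel shank ending in a flat brush head 10 mm wide. Origin at the tip's lowest point, on the axis; z runs up along the tool. The collar's underside is 78 mm above the origin, the handle's top 142 mm. None from the start if this tool is not there
- flux_brush_collar (a point): centre of the underside of the flat brush's collar, 78 mm above its tip
- spatula: sealant spatula, the second largest tool, upright with its tip down: a round wooden handle of 20 mm diameter above a steel collar (30 mm diameter, 6 mm thick), and below the collar a round 7 mm steel shank ending in a flat blade 11 mm wide. Origin at the tip's lowest point, on the axis; z runs up along the tool. The collar's underside is 86 mm above the origin, the handle's top 156 mm. None from the start if this tool is not there
- spatula_collar (a point): centre of the underside of the spatula's collar, 86 mm above its tip
- round_brush: round sealant brush, the largest tool, upright with its tip down: a round wooden handle of 25 mm diameter above a steel collar (30 mm diameter, 6 mm thick), and below the collar a round 9 mm steel shank ending in a round brush head of 11 mm diameter. Origin at the tip's lowest point, on the axis; z runs up along the tool. The collar's underside is 94 mm above the origin, the handle's top 170 mm. None from the start if this tool is not there
- round_brush_collar (a point): centre of the underside of the round brush's collar, 94 mm above its tip
- rest: notched aluminium tool rest, fixed: a level strip 224 mm long (along its y) whose top is 115 mm above the bench, with four 14 mm wide notches 56 mm apart, open towards its -x side; the used tools hang in the notches by their collars. Origin on the bench below the middle of the strip (the tools' row)
- stand: drying stand, fixed: a level steel strip 224 mm long (along its y), 44 mm wide and 8 mm thick on two posts, its top 115 mm above the bench, with a row of four round eyelets; a white drip tray (100 x 236 mm, 12 mm high, floor 4 mm thick) lies below. Origin on the bench below the middle of the strip
- eye0 (a point): centre of the drying stand's eyelet 1 of 4 (16 mm diameter, through, 56 mm from the next), at the strip's top face; a tool hanging there has the underside of its collar here. All are empty at the start
- eye1 (a point): centre of the drying stand's eyelet 2 of 4 (16 mm diameter, through, 56 mm from the next), at the strip's top face; a tool hanging there has the underside of its collar here. All are empty at the start
- eye2 (a point): centre of the drying stand's eyelet 3 of 4 (16 mm diameter, through, 56 mm from the next), at the strip's top face; a tool hanging there has the underside of its collar here. All are empty at the start
- eye3 (a point): centre of the drying stand's eyelet 4 of 4 (16 mm diameter, through, 56 mm from the next), at the strip's top face; a tool hanging there has the underside of its collar here. All are empty at the start
- cup: loose steel rinsing cup, open once its lid is off, 70 mm high, 76 mm across outside, 68 mm across inside, floor 5 mm thick, 350 g. Origin at the centre of its underside, z up
- cup_rim (a point): centre of the cup's mouth, 70 mm above its underside
- lid: loose lid of the cup, on the cup at the start: a steel disc (82 mm across, 4 mm thick) on a black plug (58 mm across at the top, narrowing to 50 mm at its underside, 8 mm high) that drops into the cup's mouth, with a round knob on top (18 mm diameter, 36 mm high). Origin at the centre of the plug's underside; disc underside 8 mm above it, knob from 12 to 48 mm above it. On the cup its origin is 62 mm above the cup's underside
- bracket: grey sensor bracket, 124 mm high, a post on a round foot with a flat arm on top; not part of the job. Origin under the foot's centre
- battery: battery holder with a blue cell, 78 x 22 x 22 mm; not part of the job. Origin at the centre of its underside
- phone: phone lying flat, 155 x 74 x 9 mm; not part of the job. Origin at the centre of its underside
- enclosure: open grey equipment enclosure, fixed, 150 x 200 x 85 mm; not part of the job. Origin at the centre of its underside
Not all that is in view belongs to the job. What is shaped like the round_brush but red is not meant.

How it is judged:
On the way, in this order (a step that is already met when the one before it is completed fails the run):
1. the lid is off the cup and lies right way up on the bench, let go (horizontal distance between lid and cup above 0.075 m and height (world z) of lid below 0.006 m and angle between lid's own z axis and vertical below 0.1 rad and contact force between the fingers and lid below 0.3 N), for 0.3 s.
2. the pick's tip is dipped in the cup, at least 20 mm below the rim (skipped if this tool is not there) (horizontal distance between pick and cup_rim below 0.034 m and z of pick in the frame of cup between 0 and 0.05 m), for 0.2 s.
3. the pick hangs upright in an eyelet of the drying stand with its collar on the strip, let go (((horizontal distance between pick_collar and eye0 below 0.007 m and z of pick_collar in the frame of stand between 0.112 and 0.119 m and angle between pick's own z axis and vertical below 0.12 rad) or (horizontal distance between pick_collar and eye1 below 0.007 m and z of pick_collar in the frame of stand between 0.112 and 0.119 m and angle between pick's own z axis and vertical below 0.12 rad) or (horizontal distance between pick_collar and eye2 below 0.007 m and z of pick_collar in the frame of stand between 0.112 and 0.119 m and angle between pick's own z axis and vertical below 0.12 rad) or (horizontal distance between pick_collar and eye3 below 0.007 m and z of pick_collar in the frame of stand between 0.112 and 0.119 m and angle between pick's own z axis and vertical below 0.12 rad)) and contact force between the fingers and pick below 0.3 N), for 0.3 s.
4. the flat brush's tip is dipped in the cup, at least 20 mm below the rim (skipped if this tool is not there) (horizontal distance between flux_brush and cup_rim below 0.034 m and z of flux_brush in the frame of cup between 0 and 0.05 m), for 0.2 s.
5. the flat brush hangs upright in an eyelet of the drying stand with its collar on the strip, let go (((horizontal distance between flux_brush_collar and eye0 below 0.007 m and z of flux_brush_collar in the frame of stand between 0.112 and 0.119 m and angle between flux_brush's own z axis and vertical below 0.12 rad) or (horizontal distance between flux_brush_collar and eye1 below 0.007 m and z of flux_brush_collar in the frame of stand between 0.112 and 0.119 m and angle between flux_brush's own z axis and vertical below 0.12 rad) or (horizontal distance between flux_brush_collar and eye2 below 0.007 m and z of flux_brush_collar in the frame of stand between 0.112 and 0.119 m and angle between flux_brush's own z axis and vertical below 0.12 rad) or (horizontal distance between flux_brush_collar and eye3 below 0.007 m and z of flux_brush_collar in the frame of stand between 0.112 and 0.119 m and angle between flux_brush's own z axis and vertical below 0.12 rad)) and contact force between the fingers and flux_brush below 0.3 N), for 0.3 s.
6. the spatula's tip is dipped in the cup, at least 20 mm below the rim (skipped if this tool is not there) (horizontal distance between spatula and cup_rim below 0.034 m and z of spatula in the frame of cup between 0 and 0.05 m), for 0.2 s.
7. the spatula hangs upright in an eyelet of the drying stand with its collar on the strip, let go (((horizontal distance between spatula_collar and eye0 below 0.007 m and z of spatula_collar in the frame of stand between 0.112 and 0.119 m and angle between spatula's own z axis and vertical below 0.12 rad) or (horizontal distance between spatula_collar and eye1 below 0.007 m and z of spatula_collar in the frame of stand between 0.112 and 0.119 m and angle between spatula's own z axis and vertical below 0.12 rad) or (horizontal distance between spatula_collar and eye2 below 0.007 m and z of spatula_collar in the frame of stand between 0.112 and 0.119 m and angle between spatula's own z axis and vertical below 0.12 rad) or (horizontal distance between spatula_collar and eye3 below 0.007 m and z of spatula_collar in the frame of stand between 0.112 and 0.119 m and angle between spatula's own z axis and vertical below 0.12 rad)) and contact force between the fingers and spatula below 0.3 N), for 0.3 s.
8. the round brush's tip is dipped in the cup, at least 20 mm below the rim (skipped if this tool is not there) (horizontal distance between round_brush and cup_rim below 0.034 m and z of round_brush in the frame of cup between 0 and 0.05 m), for 0.2 s.
9. the round brush hangs upright in an eyelet of the drying stand with its collar on the strip, let go (((horizontal distance between round_brush_collar and eye0 below 0.007 m and z of round_brush_collar in the frame of stand between 0.112 and 0.119 m and angle between round_brush's own z axis and vertical below 0.12 rad) or (horizontal distance between round_brush_collar and eye1 below 0.007 m and z of round_brush_collar in the frame of stand between 0.112 and 0.119 m and angle between round_brush's own z axis and vertical below 0.12 rad) or (horizontal distance between round_brush_collar and eye2 below 0.007 m and z of round_brush_collar in the frame of stand between 0.112 and 0.119 m and angle between round_brush's own z axis and vertical below 0.12 rad) or (horizontal distance between round_brush_collar and eye3 below 0.007 m and z of round_brush_collar in the frame of stand between 0.112 and 0.119 m and angle between round_brush's own z axis and vertical below 0.12 rad)) and contact force between the fingers and round_brush below 0.3 N), for 0.3 s.
At the end, for the whole second after the job is handed in: Every tool that was there hangs upright in an eyelet (within 7 mm of its centre, tilt under 0.12 rad) with its collar on the strip; the lid sits flat on the cup, centred within 8 mm, its plug in the mouth; the cup stands upright on the bench; all at rest (((horizontal distance between pick_collar and eye0 below 0.007 m and z of pick_collar in the frame of stand between 0.112 and 0.119 m and angle between pick's own z axis and vertical below 0.12 rad) or (horizontal distance between pick_collar and eye1 below 0.007 m and z of pick_collar in the frame of stand between 0.112 and 0.119 m and angle between pick's own z axis and vertical below 0.12 rad) or (horizontal distance between pick_collar and eye2 below 0.007 m and z of pick_collar in the frame of stand between 0.112 and 0.119 m and angle between pick's own z axis and vertical below 0.12 rad) or (horizontal distance between pick_collar and eye3 below 0.007 m and z of pick_collar in the frame of stand between 0.112 and 0.119 m and angle between pick's own z axis and vertical below 0.12 rad)) and ((horizontal distance between flux_brush_collar and eye0 below 0.007 m and z of flux_brush_collar in the frame of stand between 0.112 and 0.119 m and angle between flux_brush's own z axis and vertical below 0.12 rad) or (horizontal distance between flux_brush_collar and eye1 below 0.007 m and z of flux_brush_collar in the frame of stand between 0.112 and 0.119 m and angle between flux_brush's own z axis and vertical below 0.12 rad) or (horizontal distance between flux_brush_collar and eye2 below 0.007 m and z of flux_brush_collar in the frame of stand between 0.112 and 0.119 m and angle between flux_brush's own z axis and vertical below 0.12 rad) or (horizontal distance between flux_brush_collar and eye3 below 0.007 m and z of flux_brush_collar in the frame of stand between 0.112 and 0.119 m and angle between flux_brush's own z axis and vertical below 0.12 rad)) and ((horizontal distance between spatula_collar and eye0 below 0.007 m and z of spatula_collar in the frame of stand between 0.112 and 0.119 m and angle between spatula's own z axis and vertical below 0.12 rad) or (horizontal distance between spatula_collar and eye1 below 0.007 m and z of spatula_collar in the frame of stand between 0.112 and 0.119 m and angle between spatula's own z axis and vertical below 0.12 rad) or (horizontal distance between spatula_collar and eye2 below 0.007 m and z of spatula_collar in the frame of stand between 0.112 and 0.119 m and angle between spatula's own z axis and vertical below 0.12 rad) or (horizontal distance between spatula_collar and eye3 below 0.007 m and z of spatula_collar in the frame of stand between 0.112 and 0.119 m and angle between spatula's own z axis and vertical below 0.12 rad)) and ((horizontal distance between round_brush_collar and eye0 below 0.007 m and z of round_brush_collar in the frame of stand between 0.112 and 0.119 m and angle between round_brush's own z axis and vertical below 0.12 rad) or (horizontal distance between round_brush_collar and eye1 below 0.007 m and z of round_brush_collar in the frame of stand between 0.112 and 0.119 m and angle between round_brush's own z axis and vertical below 0.12 rad) or (horizontal distance between round_brush_collar and eye2 below 0.007 m and z of round_brush_collar in the frame of stand between 0.112 and 0.119 m and angle between round_brush's own z axis and vertical below 0.12 rad) or (horizontal distance between round_brush_collar and eye3 below 0.007 m and z of round_brush_collar in the frame of stand between 0.112 and 0.119 m and angle between round_brush's own z axis and vertical below 0.12 rad)) and linear speed of each of pick, flux_brush, spatula, round_brush, cup, lid below 0.03 m/s and horizontal distance between lid and cup below 0.008 m and z of lid in the frame of cup between 0.058 and 0.066 m and angle between the z axis of lid and the z axis of cup, either way round below 0.06 rad and angle between lid's own z axis and vertical below 0.1 rad and angle between cup's own z axis and vertical below 0.06 rad and height (world z) of cup below 0.005 m); the robot touches nothing.
It fails at once if the sensor bracket is moved more than 30 mm (distance of bracket from where it was at the start of the episode above 0.03 m).
It fails at once if the battery holder is moved more than 30 mm (distance of battery from where it was at the start of the episode above 0.03 m).
It fails at once if the phone is moved more than 30 mm (distance of phone from where it was at the start of the episode above 0.03 m).
Of pick, flux_brush, spatula, round_brush only 3 to 4 are there at a start; the rules pass over those that are not, and their reading is None.
At some moment in a run one of cup may be knocked a few centimetres aside while the robot is not near it.
It also fails if it takes over 210 s, if anything falls off the work surface, if the arm or the gripper's body presses on something with over 40 N, if the wrist force passes 120 N, or if a joint passes its speed limit or range.

## Working session

There is one attempt and no reset: what is moved stays moved. The work goes in short steps, Python scripts to look and compute and a tool call to move; the robot and the scene stay as the last step left them, time stands still between calls to the robot, and variables do not carry over. Pictures are saved under pics/ and viewed, and the job is handed in when it is done.

Besides the shell and the picture viewer there is one more tool, called after ">>>" as a command line: name --argument value ..., lists and objects as JSON in quotes. play_rows: Moves the arm, as the interface text tells. Its arguments: {"type":"object","properties":{"hand":{"type":"array","items":{"type":"number"}},"slide":{"type":"array","items":{"type":"array","items":{"type":"number"}}},"twist":{"type":"array","items":{"type":"array","items":{"type":"number"}}},"force":{"type":"number"}},"required":["hand","slide","twist"]}

```bash
mkdir -p pics
cat > h.py <<'E'
import numpy as np, cv2
from rig import ctrl, cams
def grab(n,f=None):
    m=cams.camera_model(n); im=cams.grab_frame(n)
    if f: cv2.imwrite('pics/'+f+'.png',im)
    return im,m
def ray(m,u,v):
    K=np.array(m['camera_matrix']);D=np.array(m['D'],float)
    p=cv2.undistortPoints(np.array([[[u,v]]],float),K,D)[0,0]
    R=cv2.Rodrigues(np.array(m['rvec'],float))[0];t=np.array(m['tvec'],float).ravel()
    return -R.T@t, R.T@np.array([p[0],p[1],1])
def atz(m,u,v,z):
    o,d=ray(m,u,v); return o+d*(z-o[2])/d[2]
def proj(m,P):
    return cv2.projectPoints(np.array(P,float).reshape(-1,3),np.array(m['rvec'],float),np.array(m['tvec'],float),np.array(m['camera_matrix']),np.array(m['D'],float))[0][:,0]
def tri(a):
    A=np.zeros((3,3));b=np.zeros(3)
    for m,u,v in a:
        o,d=ray(m,u,v);d/=np.linalg.norm(d);M=np.eye(3)-np.outer(d,d);A+=M;b+=M@o
    return np.linalg.solve(A,b)
def st():
    s=ctrl.get_state();print('t',round(s['t'],2),'p',np.round(s['eef_pos'],4),'r',np.round(s['tool_rot'],3),'F',np.round(s['ft_force'],1),'w',round(s['grip_width'],4),'q',np.round(s['joints'],2));return s
def crop(im,x0,y0,x1,y1,f,s=4):
    cv2.imwrite('pics/'+f+'.png',cv2.resize(im[y0:y1,x0:x1],None,fx=s,fy=s,interpolation=cv2.INTER_CUBIC))
E
python3 - <<'E'
from h import *
st()
for n in('scene','top','wrist'):
    im,m=grab(n,n+'0'); o,d=ray(m,280,210); print(n,np.round(o,3),np.round(d,3))
E
```

```text
t 0.0 p [ 0.2136 -0.5336  0.2308] r [-3.084 -0.594  0.   ] F [ 0.1  0.5 -0.5] w 0.0855 q [ 1.15  0.71 -0.03  1.48  0.02  0.95 -0.08]
scene [1.205 0.186 0.941] [-0.608 -0.161 -0.778]
top [0.317 0.042 1.333] [ 0.205 -0.018 -0.979]
wrist [ 0.276 -0.509  0.374] [-0.25  -0.106 -0.962]
```

View pics/scene0.png

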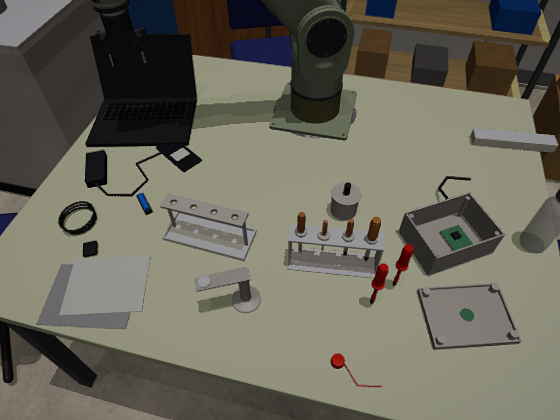

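View pics/top0.png

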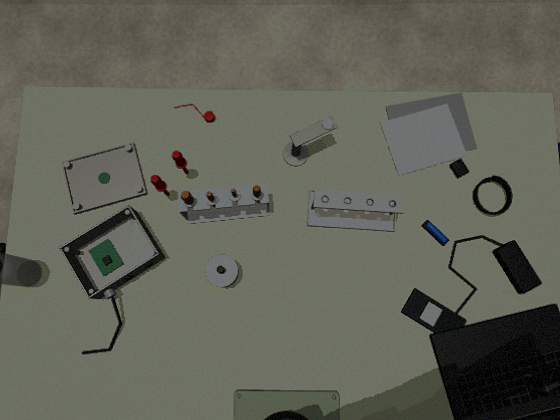

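View pics/wrist0.png

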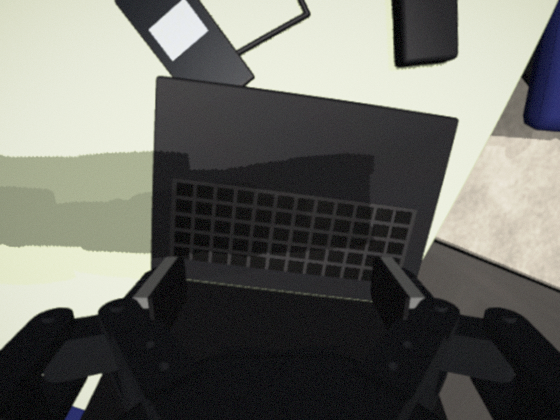

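Run:
```python
from h import *
im=cv2.imread('pics/top0.png'); crop(im,170,170,280,300,'t1',5)
crop(im,295,170,415,245,'t2',6)
im=cv2.imread('pics/scene0.png'); crop(im,280,175,400,280,'s1',6); crop(im,155,190,265,260,'s2',6)
```

```text
(no output)
```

View pics/t1.png

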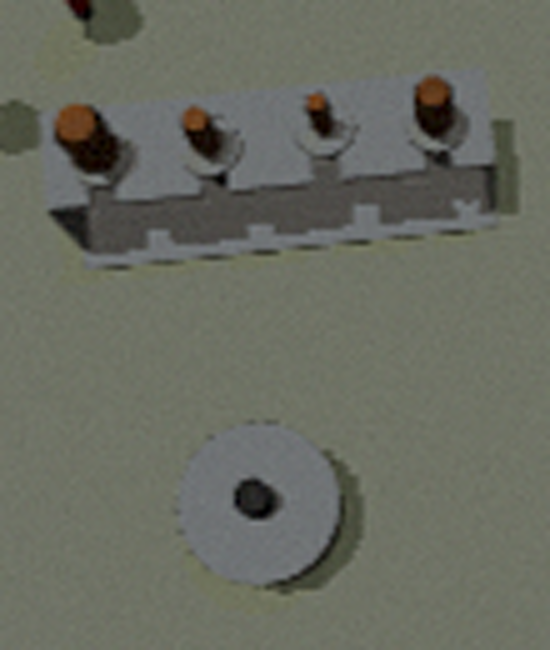

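View pics/t2.png

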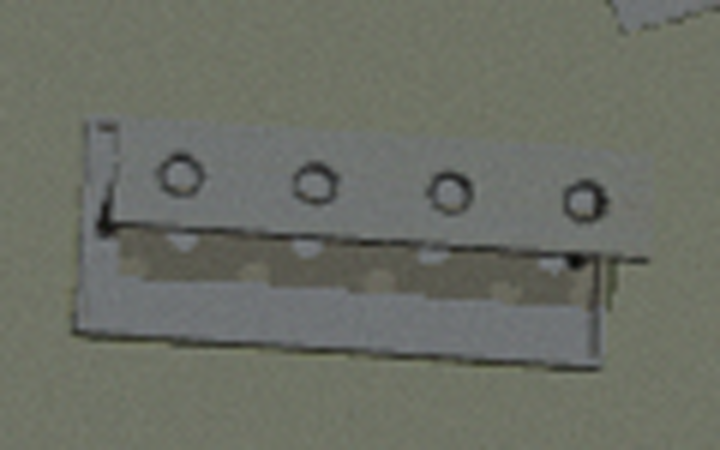

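View pics/s1.png

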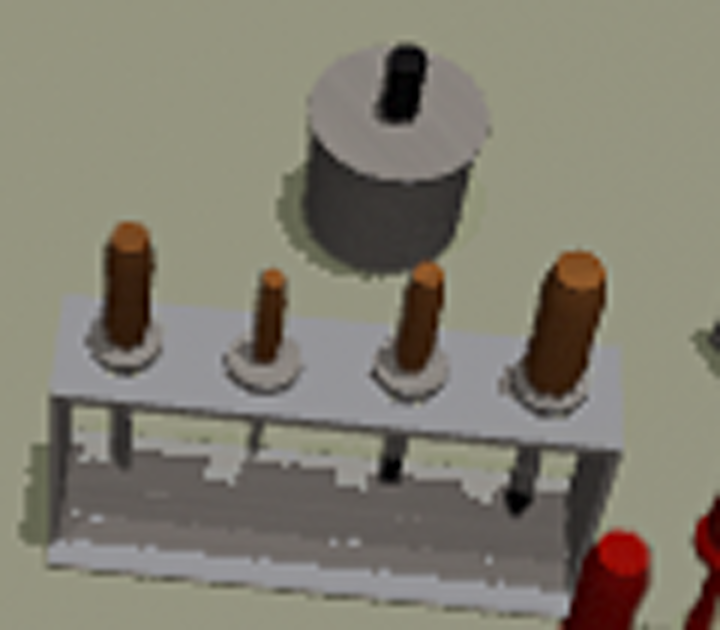

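View pics/s2.png

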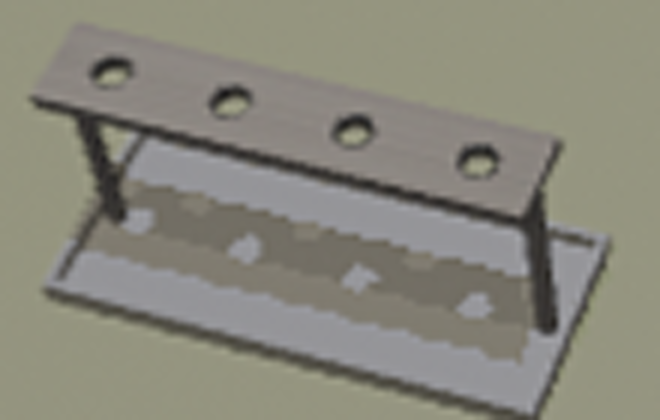

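Run:
```python
from h import *
mt=cams.camera_model('top');ms=cams.camera_model('scene')
def T1(X,Y):return (mt,170+X/5-.4,170+Y/5-.4)
def T2(X,Y):return (mt,295+X/6-.4,170+Y/6-.4)
def S1(X,Y):return (ms,280+X/6-.4,175+Y/6-.4)
def S2(X,Y):return (ms,155+X/6-.4,190+Y/6-.4)
for n,a,b,z in [('round',T1(76,122),S1(580,270),.191),('flux',T1(197,118),S1(428,272),.179),('pick',T1(317,102),S1(273,280),.173),('spat',T1(432,90),S1(130,236),.185),('knob',T1(254,499),S1(408,57),.110),
 ('disc',T1(261,503),S1(398,113),.074),
 ('e_a',T2(181,175),S2(477,161),.115),('e_b',T2(316,185),S2(354,131),.115),('e_c',T2(450,193),S2(232,102),.115),('e_d',T2(585,202),S2(112,73),.115)]:
    print(n,np.round(atz(*a,z),4),np.round(atz(*b,z),4),np.round(tri([a,b]),4))
```

```text
round [0.5915 0.2448 0.191 ] [0.5957 0.246  0.191 ] [0.5925 0.2459 0.1869]
flux [0.5971 0.1898 0.179 ] [0.6003 0.1914 0.179 ] [0.5978 0.1908 0.1757]
pick [0.6071 0.1338 0.173 ] [0.613  0.1348 0.173 ] [0.6085 0.1343 0.1671]
spat [0.6106 0.0787 0.185 ] [0.6143 0.0793 0.185 ] [0.6115 0.0788 0.1814]
knob [0.4234 0.1642 0.11  ] [0.4287 0.1666 0.11  ] [0.4238 0.1656 0.1045]
disc [0.4246 0.1642 0.074 ] [0.4301 0.1663 0.074 ] [0.425  0.1655 0.0681]
e_a [ 0.6018 -0.0911  0.115 ] [ 0.606  -0.0905  0.115 ] [ 0.6029 -0.0918  0.1107]
e_b [ 0.5982 -0.1472  0.115 ] [ 0.6029 -0.1454  0.115 ] [ 0.5993 -0.1477  0.11  ]
e_c [ 0.5955 -0.2027  0.115 ] [ 0.6001 -0.2009  0.115 ] [ 0.5965 -0.2035  0.1101]
e_d [ 0.5923 -0.2586  0.115 ] [ 0.597  -0.2569  0.115 ] [ 0.5934 -0.2597  0.1101]
```

>>> play_rows --hand '[85,85,85,85,85,85,85,85,85,85]' --slide '[[0,0,40],[40,40,80],[85,85,119],[130,130,119],[170,170,119],[210,210,119],[250,250,119],[290,290,119],[336,334,119],[336,334,119]]' --twist '[[0,0,0],[0,0,8],[0,0,18],[0,0,28],[0,0,38],[0,0,48],[0,0,58],[0,0,66],[0,0,72],[0,0,72]]'

```text
t: 1.4
eef_pos: [0.5518, -0.1957, 0.3493]
tool_rot: [-2.136, -2.301, -0.002]
ft_force: [-0.7, 0.4, -0.4]
grip_width: 0.0851
```

Run:
```python
from h import *
st(); grab('wrist','w1'); st()
```

```text
t 1.4 p [ 0.5518 -0.1957  0.3493] r [-2.136e+00 -2.301e+00 -2.000e-03] F [-0.7  0.4 -0.4] w 0.0851 q [ 0.46  0.64 -0.37  1.2   0.22  1.34  0.18]
t 1.45 p [ 0.5506 -0.1981  0.3496] r [-2.142 -2.296 -0.   ] F [-0.2 -0.6  0.3] w 0.085 q [ 0.46  0.64 -0.37  1.21  0.22  1.34  0.18]
```

View pics/w1.png

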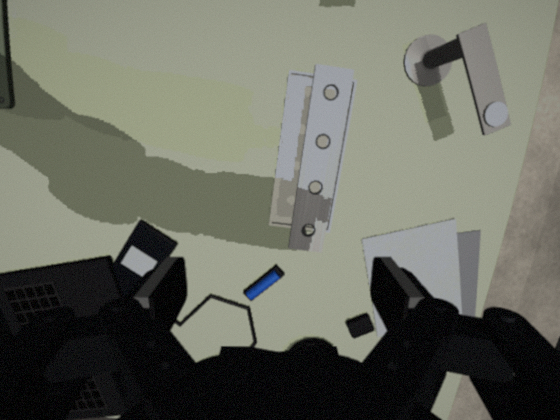

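Run:
```python
from h import *
im,m=grab('wrist','w2'); st(); crop(im,260,60,380,260,'w2c',3)
np.save('m2.npy',m,allow_pickle=True)
for e in [(.604,-.0908,.115),(.5945,-.2578,.115)]: print(proj(m,e))
```

```text
t 1.5 p [ 0.5497 -0.1996  0.3499] r [-2.145e+00 -2.294e+00  1.000e-03] F [-0.5 -1.3 -0.4] w 0.0848 q [ 0.46  0.64 -0.37  1.21  0.22  1.34  0.18]
[[331.40296388  89.53013151]]
[[309.4375797 227.1961563]]
```

View pics/w2c.png

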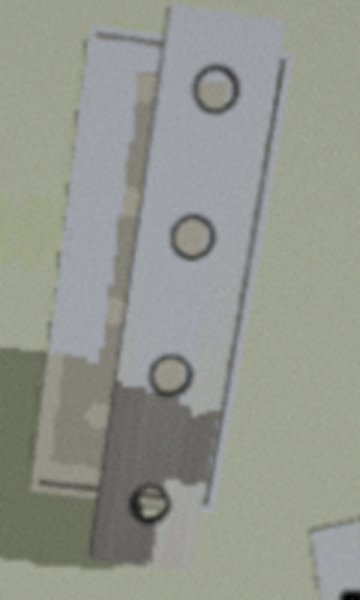

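Run:
```python
from h import *
m=np.load('m2.npy',allow_pickle=True).item()
for X,Y in [(216,89),(193,237),(171,375),(150,503)]:
    print(np.round(atz(m,260+X/3-.33,60+Y/3-.33,.115),4))
```

```text
[ 0.6043 -0.0906  0.115 ]
[ 0.6012 -0.1465  0.115 ]
[ 0.5981 -0.2023  0.115 ]
[ 0.5948 -0.258   0.115 ]
```

>>> play_rows --hand '[85,85,85,85,85,85,85,85,85,85]' --slide '[[-20,50,0],[-40,105,0],[-60,160,0],[-80,215,0],[-100,270,0],[-115,320,-30],[-123,365,-70],[-123,365,-70],[-123,365,-70],[-123,365,-70]]' --twist '[[0,0,0],[0,0,0],[0,0,0],[0,0,0],[0,0,0],[0,0,0],[0,0,0],[0,0,0],[0,0,0],[0,0,0]]'

```text
t: 2.75
eef_pos: [0.4273, 0.1639, 0.2809]
tool_rot: [2.149, 2.291, 0.001]
ft_force: [-0.4, 0.5, 0.0]
grip_width: 0.0853
```

Run:
```python
from h import *
im,m=grab('wrist','w3'); st()
np.save('m3.npy',m,allow_pickle=True)
for e in [(.4265,.1655,.11),(.4265,.1655,.074),(.594,.2455,.191),(.599,.1906,.179),(.61,.1343,.173),(.6125,.079,.185)]: print(proj(m,e))
```

```text
t 2.8 p [0.4272 0.1641 0.2808] r [2.148e+00 2.291e+00 1.000e-03] F [ 0.2 -0.   0.1] w 0.0851 q [-0.19  0.49 -0.4   1.8   0.23  0.9  -0.63]
[[277.25844971 187.76999373]]
[[277.30169692 181.27561725]]
[[508.58043789 119.56177667]]
[[488.49443783 188.65738866]]
[[480.72841285 249.91870187]]
[[476.23838751 311.67995399]]
```

View pics/w3.png

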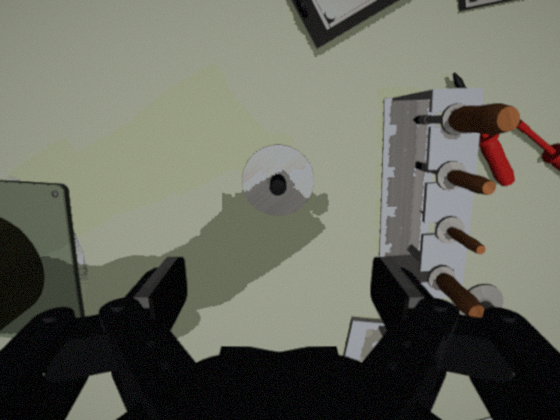

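>>> play_rows --hand '[85,85,85,85,85,85,0,0,0,0]' --slide '[[0,1,-50],[0,1,-100],[0,1,-150],[0,1,-180],[0,1,-202],[0,1,-202],[0,1,-202],[0,1,-202],[0,1,-202],[0,1,-202]]' --twist '[[0,0,0],[0,0,0],[0,0,0],[0,0,0],[0,0,0],[0,0,0],[0,0,0],[0,0,0],[0,0,0],[0,0,0]]' --force 40

```text
t: 4.05
eef_pos: [0.4269, 0.1662, 0.0786]
tool_rot: [2.146, 2.294, 0.001]
ft_force: [-0.4, -1.2, 10.6]
grip_width: 0.0173
```

Run:
```python
from h import *
im,m=grab('wrist','w4'); st()
```

```text
t 4.1 p [0.4269 0.1662 0.0787] r [2.146e+00 2.294e+00 1.000e-03] F [-1.4 -0.8  8.3] w 0.0169 q [-0.34  0.82 -0.18  2.05  0.46  0.3  -0.83]
```

View pics/w4.png

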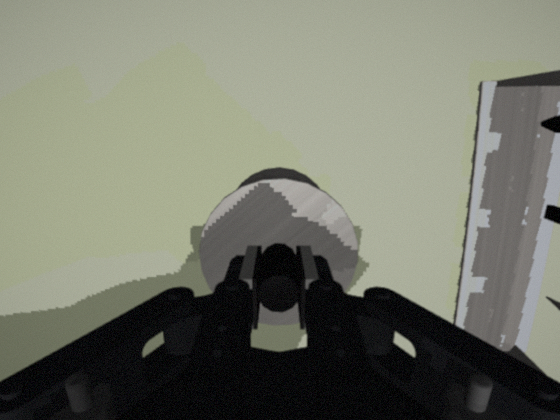

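>>> play_rows --hand '[0,0,0,0,0,0,0,0,0,0]' --slide '[[0,0,10],[0,0,25],[0,0,40],[0,-30,40],[3,-60,40],[8,-90,40],[10,-120,40],[13,-146,40],[13,-146,30],[13,-146,20]]' --twist '[[0,0,0],[0,0,0],[0,0,0],[0,0,0],[0,0,0],[0,0,0],[0,0,0],[0,0,0],[0,0,0],[0,0,0]]'

```text
t: 5.35
eef_pos: [0.4398, 0.0207, 0.098]
tool_rot: [-2.146, -2.294, -0.001]
ft_force: [0.6, -0.3, -1.5]
grip_width: 0.0169
```

Run:
```python
from h import *
im,m=grab('wrist','w5'); st(); im,m=grab('scene','s5');crop(im,300,130,430,230,'s5c',5)
```

```text
t 5.4 p [0.4393 0.021  0.0969] r [-2.144e+00 -2.295e+00  1.000e-03] F [-0.1 -0.2 -2.6] w 0.0167 q [ 0.01  0.78 -0.23  2.1   0.54  0.32 -0.6 ]
```

View pics/s5.png

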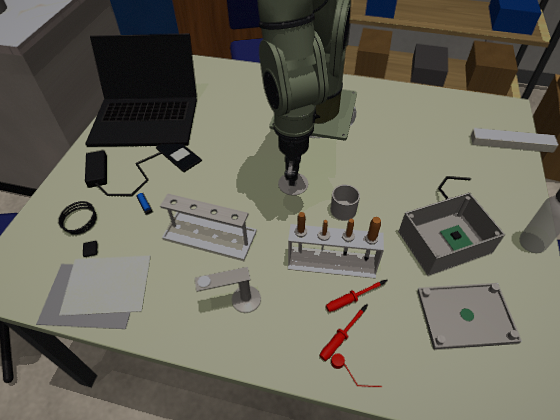

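View pics/w5.png

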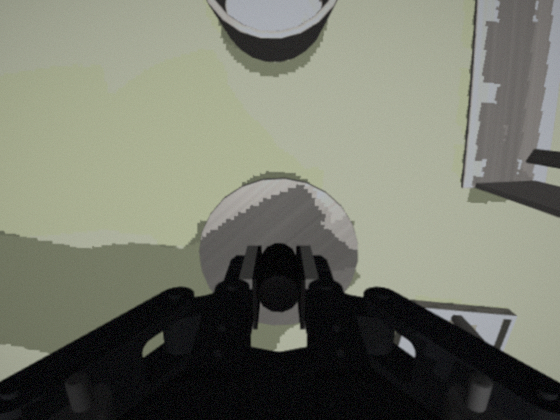

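>>> play_rows --hand '[0,0,0,0,0,0,60,60,60,60]' --slide '[[0,0,-30],[0,0,-55],[0,0,-70],[0,0,-77],[0,0,-81],[0,0,-81],[0,0,-81],[0,0,-81],[0,0,-81],[0,0,-81]]' --twist '[[0,0,0],[0,0,0],[0,0,0],[0,0,0],[0,0,0],[0,0,0],[0,0,0],[0,0,0],[0,0,0],[0,0,0]]'

```text
t: 6.7
eef_pos: [0.4397, 0.0202, 0.0173]
tool_rot: [-2.146, -2.294, -0.0]
ft_force: [-0.1, 0.8, 0.7]
grip_width: 0.06
```

>>> play_rows --hand '[60,60,60,60,60,60,60,60,60,60]' --slide '[[0,0,30],[0,0,80],[0,0,130],[0,0,180],[0,0,205],[0,0,205],[0,0,205],[0,0,205],[0,0,205],[0,0,205]]' --twist '[[0,0,0],[0,0,0],[0,0,0],[0,0,0],[0,0,0],[0,0,0],[0,0,0],[0,0,0],[0,0,0],[0,0,0]]'

```text
t: 7.95
eef_pos: [0.4396, 0.0203, 0.222]
tool_rot: [-2.146, -2.294, 0.001]
ft_force: [0.7, 0.3, -0.1]
grip_width: 0.0603
```

Run:
```python
from h import *
im,m=grab('wrist','w6'); st()
np.save('m6.npy',m,allow_pickle=True)
print(proj(m,[(.44,.02,.048),(.44,.02,.012)]))
```

```text
t 8.0 p [0.4396 0.0203 0.2221] r [-2.146e+00 -2.294e+00  1.000e-03] F [ 0.3 -1.5  0.4] w 0.0603 q [ 0.17  0.56 -0.48  1.95  0.38  0.72 -0.47]
[[278.57976476 188.97906055]
 [278.54810433 182.43598261]]
```

View pics/w6.png

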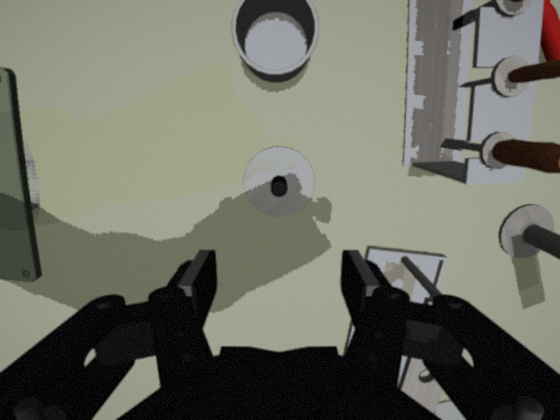

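>>> play_rows --hand '[60,60,60,60,60,60,60,60,60,60]' --slide '[[40,30,20],[80,60,20],[120,90,20],[160,110,20],[171,114,20],[171,114,20],[171,114,-30],[171,114,-70],[171,114,-91],[171,114,-91]]' --twist '[[0,0,0],[0,0,1],[0,0,2],[0,0,2],[0,0,2],[0,0,2],[0,0,2],[0,0,2],[0,0,2],[0,0,2]]'

```text
t: 9.25
eef_pos: [0.6097, 0.1336, 0.1306]
tool_rot: [-2.105, -2.33, 0.003]
ft_force: [-1.0, -0.6, 0.3]
grip_width: 0.0601
```

Run:
```python
from h import *
im,m=grab('wrist','w7'); st()
```

```text
t 9.3 p [0.6104 0.1339 0.1318] r [-2.106 -2.331  0.   ] F [-0.  -0.8  0.5] w 0.0599 q [-0.07  0.93 -0.43  1.4   0.44  0.91 -0.52]
```

View pics/w7.png

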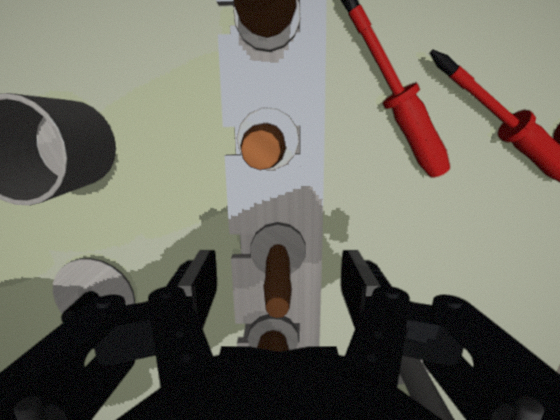

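>>> play_rows --hand '[0,0,0,0,0,0,0,0,0,0]' --slide '[[0,0,0],[0,0,0],[0,0,0],[0,0,10],[0,0,30],[0,0,55],[0,0,80],[0,0,90],[0,0,90],[0,0,90]]' --twist '[[0,0,0],[0,0,0],[0,0,0],[0,0,0],[0,0,0],[0,0,0],[0,0,0],[0,0,0],[0,0,0],[0,0,0]]' --force 60

```text
t: 10.55
eef_pos: [0.6104, 0.1341, 0.2204]
tool_rot: [-2.105, -2.331, 0.002]
ft_force: [0.4, -0.8, 0.5]
grip_width: 0.0107
```

Run:
```python
from h import *
im,m=grab('wrist','w8'); st();np.save('m8.npy',m,allow_pickle=True)
print(proj(m,[(.427,.166,.07)])); im,m=grab('scene','s8');crop(im,270,130,420,280,'s8c',4)
```

```text
t 10.6 p [0.6104 0.1341 0.2204] r [-2.105e+00 -2.331e+00  2.000e-03] F [-0.1 -0.3  0.3] w 0.0107 q [-0.06  0.83 -0.47  1.29  0.38  1.11 -0.47]
[[ 88.01254849 141.94966807]]
```

View pics/w8.png

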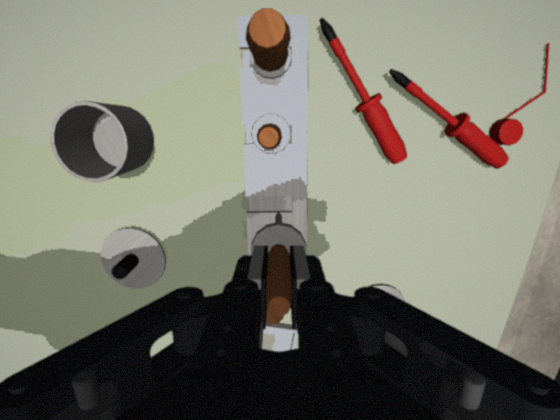

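View pics/s8c.png

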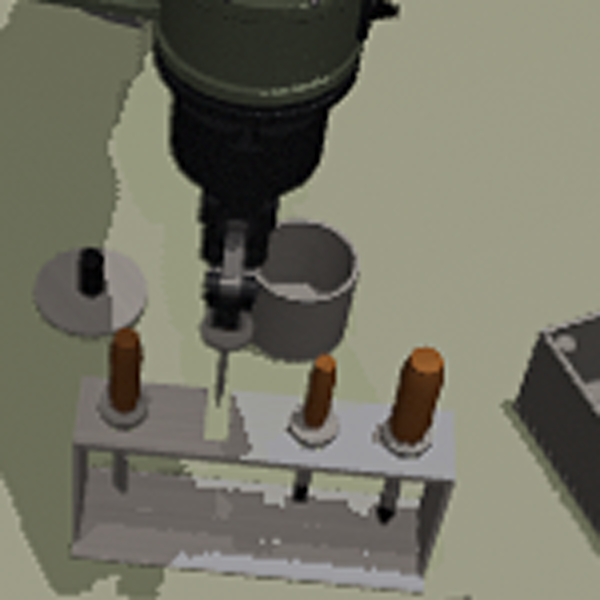

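>>> play_rows --hand '[0,0,0,0,0,0,0,0,0,0]' --slide '[[-45,8,0],[-90,16,0],[-135,24,0],[-184,32,0],[-184,32,0],[-184,32,-40],[-184,32,-80],[-184,32,-102],[-184,32,-102],[-184,32,-102]]' --twist '[[0,0,0],[0,0,0],[0,0,0],[0,0,0],[0,0,0],[0,0,0],[0,0,0],[0,0,0],[0,0,0],[0,0,0]]'

```text
t: 11.9
eef_pos: [0.4272, 0.1663, 0.1199]
tool_rot: [2.106, 2.331, 0.001]
ft_force: [0.4, -0.4, -0.2]
grip_width: 0.0105
```

Run:
```python
from h import *
im,m=grab('wrist','w9'); st();im,m=grab('scene','s9');crop(im,270,130,420,280,'s9c',4)
```

```text
t 11.95 p [0.4273 0.1663 0.1201] r [2.106e+00 2.331e+00 2.000e-03] F [-0.5 -0.2 -0.6] w 0.0105 q [-0.25  0.75 -0.33  2.02  0.53  0.45 -0.88]
```

View pics/s9c.png

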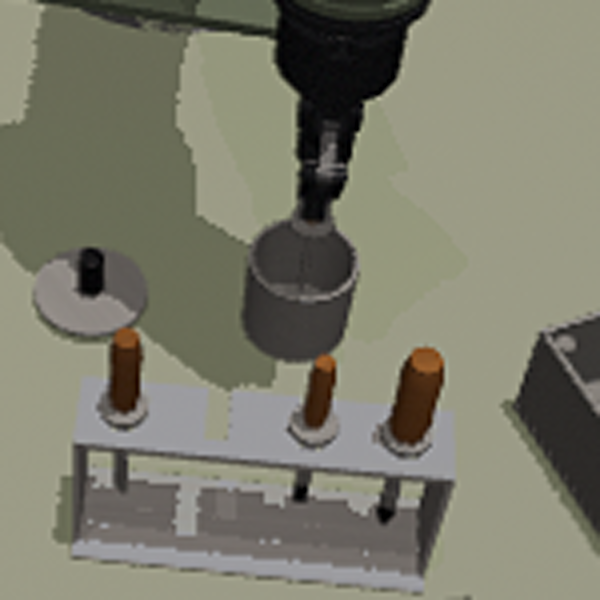

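View pics/w9.png

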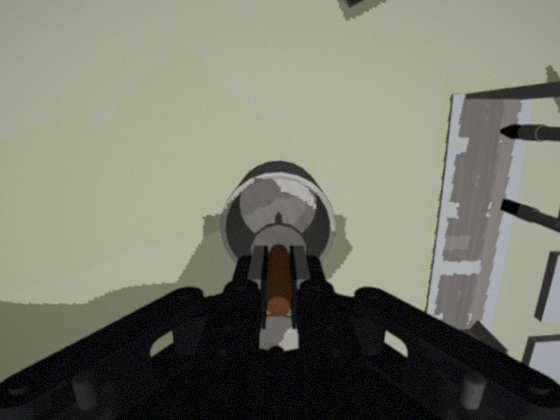

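>>> play_rows --hand '[0,0,0,0,0,0,0,0,0,0]' --slide '[[0,0,40],[0,0,80],[0,0,105],[20,-50,105],[40,-105,105],[63,-160,105],[85,-215,105],[105,-270,105],[125,-320,105],[145,-370,105]]' --twist '[[0,0,0],[0,0,0],[0,0,0],[0,0,0],[0,0,0],[0,0,0],[0,0,0],[0,0,0],[0,0,0],[0,0,0]]'

```text
t: 13.25
eef_pos: [0.572, -0.2059, 0.2253]
tool_rot: [2.106, 2.33, 0.001]
ft_force: [0.6, 0.9, -0.2]
grip_width: 0.0104
```

>>> play_rows --hand '[0,0,0,0,0,0,0,0,0,0]' --slide '[[12,-30,0],[20,-48,0],[23,-54,0],[23,-54,0],[23,-54,0],[23,-54,0],[23,-54,0],[23,-54,0],[23,-54,0],[23,-54,0]]' --twist '[[0,0,0],[0,0,0],[0,0,0],[0,0,0],[0,0,0],[0,0,0],[0,0,0],[0,0,0],[0,0,0],[0,0,0]]'

```text
t: 14.5
eef_pos: [0.5947, -0.2578, 0.2243]
tool_rot: [-2.106, -2.331, 0.0]
ft_force: [0.3, 0.2, -0.9]
grip_width: 0.0105
```

Run:
```python
from h import *
im,m=grab('wrist','w10'); s=st();np.save('m10.npy',m,allow_pickle=True)
x,y,z=s['eef_pos'];tip=z+.0042-.09; print(proj(m,[(x,y,tip-.0),(x,y,.135),(.5946,-.258,.115)]))
crop(im,200,170,360,330,'w10c',4)
im,m=grab('scene','s10');crop(im,150,150,270,260,'s10c',5); print(proj(m,[(x,y,.135),(.5946,-.258,.115)]))
im,m=grab('top','t10');print(proj(m,[(x,y,.135),(.5946,-.258,.115)]))
```

```text
t 14.55 p [ 0.5947 -0.2578  0.2243] r [-2.106 -2.331  0.   ] F [ 0.4  0.4 -1. ] w 0.0103 q [ 0.58  0.87 -0.53  1.18  0.43  1.2   0.15]
[[278.21365759 212.6991375 ]
 [278.21228031 211.4392793 ]
 [278.05529969 205.02842888]]
[[171.66066389 195.91763472]
 [173.23218959 200.98140455]]
[[393.69782749 200.53755105]
 [391.83705419 202.37190358]]
```

View pics/w10c.png

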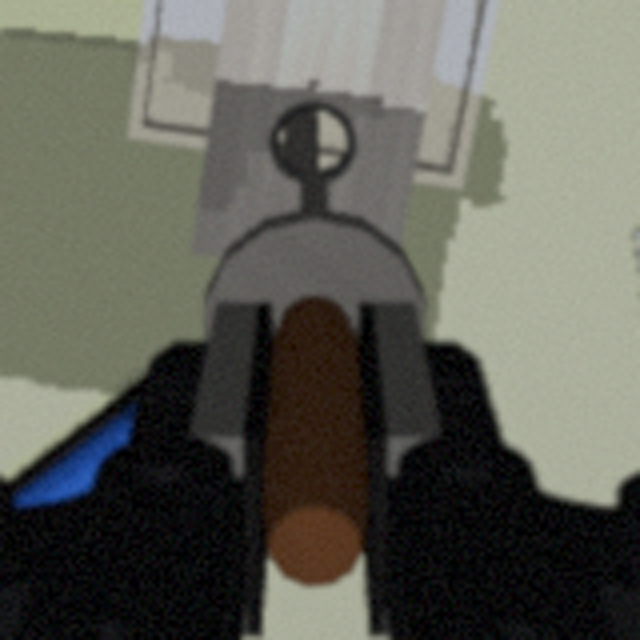

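View pics/s10c.png

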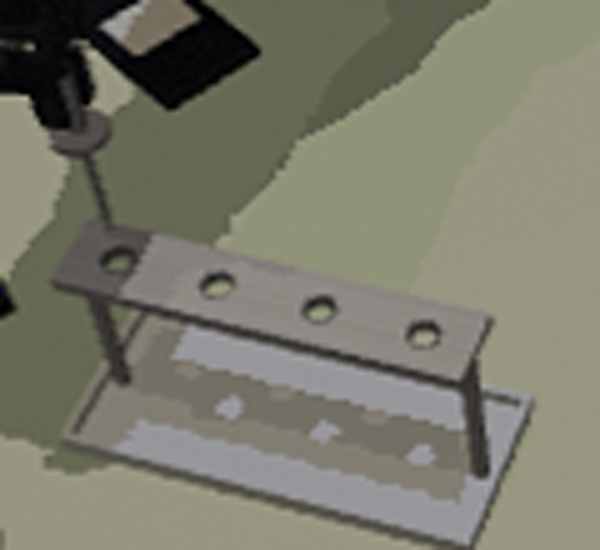

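>>> play_rows --hand '[0,0,0,0,0,0,0,0,0,0]' --slide '[[0,0,-10],[0,0,-25],[0,0,-40],[0,0,-55],[0,0,-70],[0,0,-82],[0,0,-90],[0,0,-93],[0,0,-93],[0,0,-93]]' --twist '[[0,0,0],[0,0,0],[0,0,0],[0,0,0],[0,0,0],[0,0,0],[0,0,0],[0,0,0],[0,0,0],[0,0,0]]'

```text
t: 15.9
eef_pos: [0.5948, -0.2578, 0.1318]
tool_rot: [2.106, 2.331, 0.0]
ft_force: [-1.6, -0.3, 6.0]
grip_width: 0.0103
```

Run:
```python
from h import *
im,m=grab('wrist','w11'); s=st()
crop(im,200,170,360,330,'w11c',4)
```

```text
t 15.95 p [ 0.5948 -0.2578  0.1318] r [2.106 2.331 0.   ] F [-2.5  0.6  6.4] w 0.0106 q [ 0.57  0.97 -0.5   1.29  0.49  1.    0.09]
```

View pics/w11c.png

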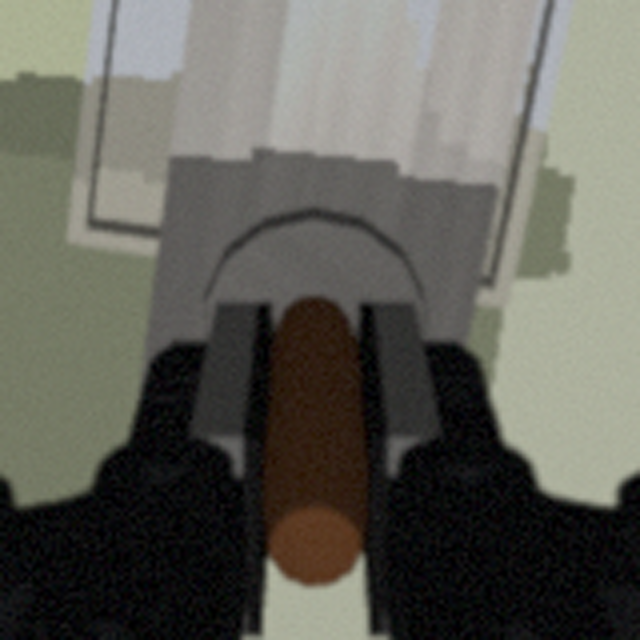

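Collar is on the strip (6 N contact). Release and rise.

>>> play_rows --hand '[20,40,55,55,55,55,55,55,55,55]' --slide '[[0,0,0],[0,0,0],[0,0,0],[0,0,0],[0,0,0],[0,0,30],[0,0,70],[0,0,110],[0,0,120],[0,0,120]]' --twist '[[0,0,0],[0,0,0],[0,0,0],[0,0,0],[0,0,0],[0,0,0],[0,0,0],[0,0,0],[0,0,0],[0,0,0]]'

```text
t: 17.2
eef_pos: [0.5947, -0.2578, 0.2512]
tool_rot: [2.106, 2.331, -0.0]
ft_force: [-0.3, -0.3, 0.6]
grip_width: 0.0553
```

Run:
```python
from h import *
im,m=grab('wrist','w12'); s=st()
im,m=grab('scene','s12');crop(im,150,150,410,280,'s12c',3)
```

```text
t 17.25 p [ 0.5945 -0.2578  0.2505] r [-2.105e+00 -2.331e+00  1.000e-03] F [ 0.1  0.3 -0.5] w 0.055 q [ 0.57  0.85 -0.54  1.14  0.42  1.26  0.16]
```

View pics/w12.png

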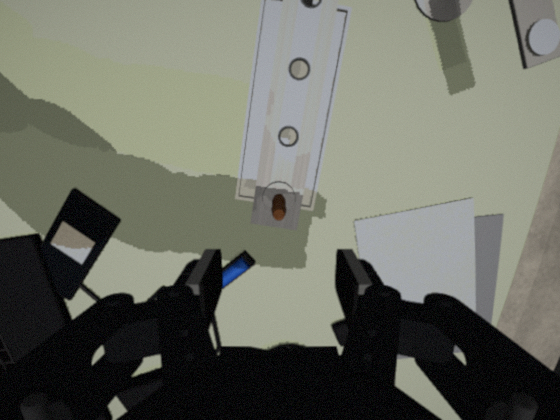

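View pics/s12c.png

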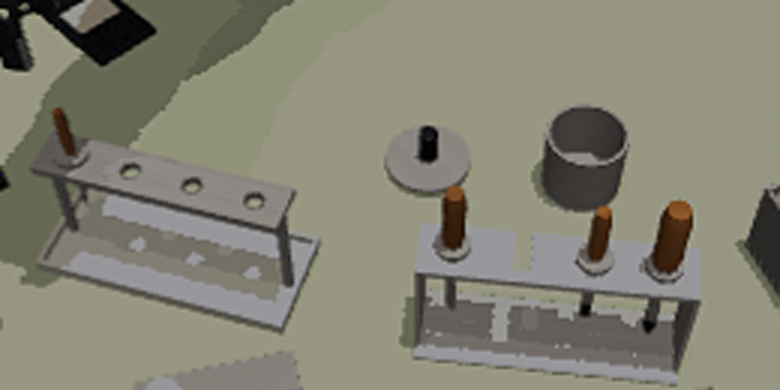

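>>> play_rows --hand '[55,55,55,55,55,55,55,55,55,55]' --slide '[[0,40,0],[0,95,0],[0,150,0],[0,205,0],[1,260,0],[2,315,0],[3,370,0],[4,420,0],[4,448,0],[4,448,0]]' --twist '[[0,0,0],[0,0,0],[0,0,0],[0,0,0],[0,0,0],[0,0,0],[0,0,0],[0,0,0],[0,0,0],[0,0,0]]'

```text
t: 18.55
eef_pos: [0.5978, 0.1924, 0.25]
tool_rot: [-2.101, -2.333, 0.002]
ft_force: [0.1, -0.2, 0.3]
grip_width: 0.0548
```

Run:
```python
from h import *
im,m=grab('wrist'); 
im,m=grab('wrist','w13'); s=st()
print(proj(m,[(.5987,.1906,.179),(.5987,.1906,.121),(.427,.166,.07)]))
crop(im,200,120,360,280,'w13c',4)
```

```text
t 18.65 p [0.5986 0.1895 0.2504] r [-2.106e+00 -2.331e+00  2.000e-03] F [ 0.3  0.7 -0.6] w 0.055 q [-0.15  0.81 -0.49  1.23  0.38  1.2  -0.54]
[[278.90272325 218.37431299]
 [278.84285628 198.99337541]
 [117.67361434 193.99278677]]
```

View pics/w13.png

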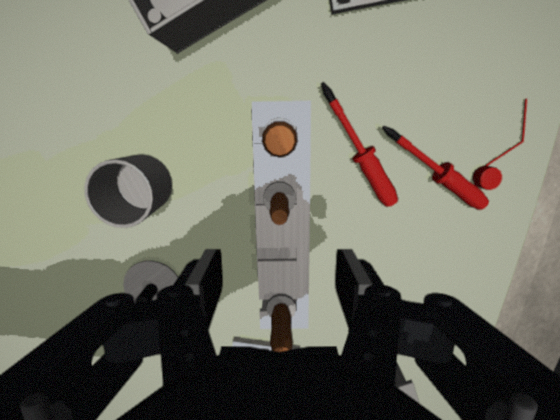

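View pics/w13c.png

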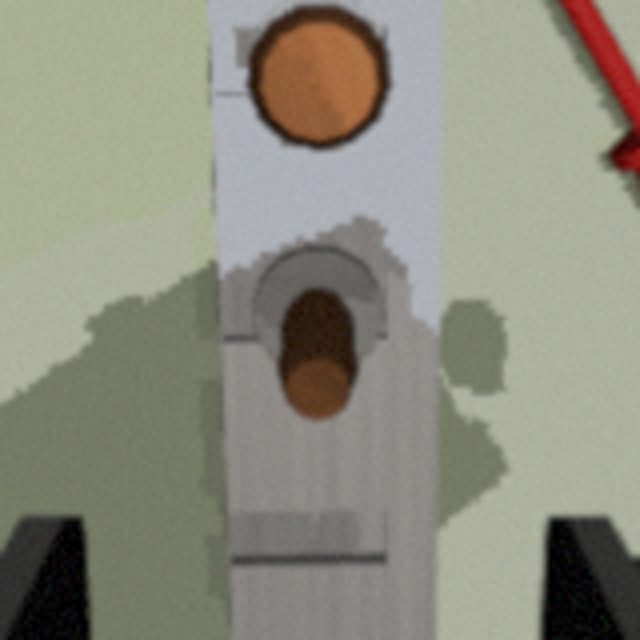

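>>> play_rows --hand '[55,55,55,55,55,0,0,0,0,0]' --slide '[[0,1,-40],[0,1,-80],[0,1,-110],[0,1,-120],[0,1,-120],[0,1,-120],[0,1,-120],[0,1,-120],[0,1,-120],[0,1,-120]]' --twist '[[0,0,0],[0,0,0],[0,0,0],[0,0,0],[0,0,0],[0,0,0],[0,0,0],[0,0,0],[0,0,0],[0,0,0]]'

```text
t: 19.9
eef_pos: [0.599, 0.1913, 0.1322]
tool_rot: [2.106, 2.331, 0.001]
ft_force: [-1.5, -2.0, 7.0]
grip_width: 0.0145
```

>>> play_rows --hand '[0,0,0,0,0,0,0,0,0,0]' --slide '[[0,0,0],[0,0,20],[0,0,45],[0,0,75],[0,0,100],[0,0,100],[0,0,100],[0,0,100],[0,0,100],[0,0,100]]' --twist '[[0,0,0],[0,0,0],[0,0,0],[0,0,0],[0,0,0],[0,0,0],[0,0,0],[0,0,0],[0,0,0],[0,0,0]]'

```text
t: 21.15
eef_pos: [0.5986, 0.1912, 0.231]
tool_rot: [-2.106, -2.331, 0.001]
ft_force: [-0.6, -0.6, -0.3]
grip_width: 0.0148
```

Run:
```python
from h import *
im,m=grab('wrist','w14'); s=st()
print(proj(m,[(.427,.167,.07)]))
im,m=grab('scene','s14');crop(im,270,130,420,280,'s14c',4)
```

```text
t 21.2 p [0.5987 0.1912 0.2311] r [-2.106 -2.331  0.   ] F [-0.3  0.4 -1. ] w 0.0146 q [-0.15  0.83 -0.49  1.26  0.39  1.15 -0.56]
[[107.94608057 198.15853625]]
```

View pics/w14.png

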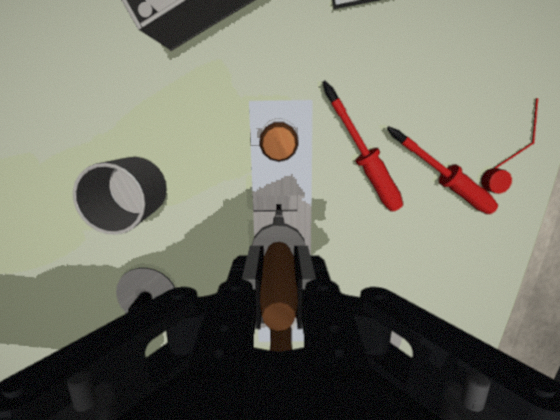

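View pics/s14c.png

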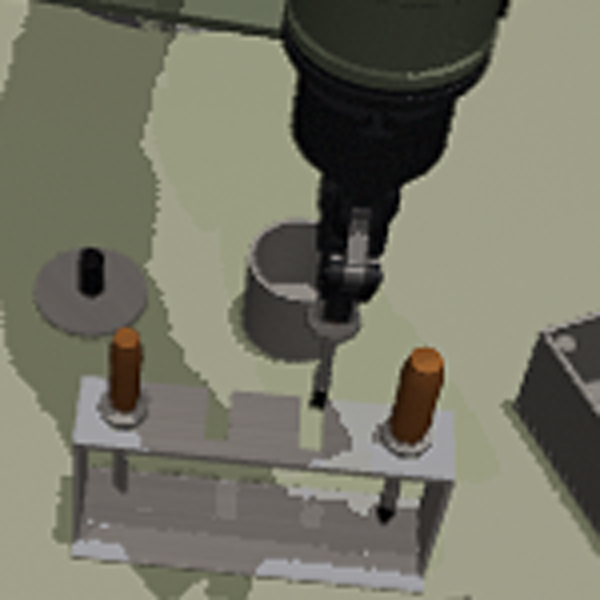

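>>> play_rows --hand '[0,0,0,0,0,0,0,0,0,0]' --slide '[[-45,-6,0],[-90,-12,0],[-135,-18,0],[-172,-24,0],[-172,-24,0],[-172,-24,-40],[-172,-24,-80],[-172,-24,-104],[-172,-24,-104],[-172,-24,-104]]' --twist '[[0,0,0],[0,0,0],[0,0,0],[0,0,0],[0,0,0],[0,0,0],[0,0,0],[0,0,0],[0,0,0],[0,0,0]]'

```text
t: 22.5
eef_pos: [0.4273, 0.1675, 0.1281]
tool_rot: [2.106, 2.331, 0.002]
ft_force: [-0.5, -0.4, 0.9]
grip_width: 0.0148
```

Run:
```python
from h import *
im,m=grab('wrist','w15'); s=st()
im,m=grab('scene','s15');crop(im,270,130,420,280,'s15c',4)
```

```text
t 22.55 p [0.4273 0.1674 0.1282] r [2.106e+00 2.331e+00 2.000e-03] F [-0.6  0.4  0.4] w 0.0149 q [-0.24  0.74 -0.36  2.01  0.54  0.48 -0.9 ]
```

View pics/w15.png

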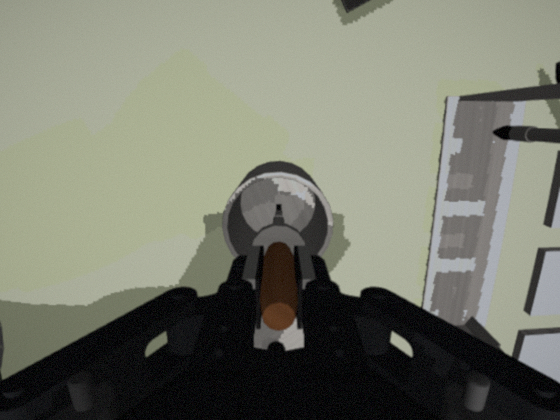

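>>> play_rows --hand '[0,0,0,0,0,0,0,0,0,0]' --slide '[[0,0,40],[0,0,80],[0,0,107],[20,-45,107],[43,-95,107],[67,-150,107],[91,-205,107],[115,-255,107],[137,-300,107],[158,-340,107]]' --twist '[[0,0,0],[0,0,0],[0,0,0],[0,0,0],[0,0,0],[0,0,0],[0,0,0],[0,0,0],[0,0,0],[0,0,0]]'

```text
t: 23.85
eef_pos: [0.5851, -0.175, 0.2353]
tool_rot: [2.107, 2.33, 0.001]
ft_force: [-0.9, 1.1, 0.8]
grip_width: 0.0148
```

>>> play_rows --hand '[0,0,0,0,0,0,0,0,0,0]' --slide '[[9,-20,0],[13,-29,0],[13,-29,0],[13,-29,0],[13,-29,0],[13,-29,0],[13,-29,0],[13,-29,0],[13,-29,0],[13,-29,0]]' --twist '[[0,0,0],[0,0,0],[0,0,0],[0,0,0],[0,0,0],[0,0,0],[0,0,0],[0,0,0],[0,0,0],[0,0,0]]'

```text
t: 25.1
eef_pos: [0.5977, -0.2018, 0.2342]
tool_rot: [-2.106, -2.331, 0.0]
ft_force: [0.8, -0.1, -0.6]
grip_width: 0.0146
```

Run:
```python
from h import *
im,m=grab('wrist','w16'); s=st();np.save('m16.npy',m,allow_pickle=True)
print(proj(m,[(.598,-.202,.115),(.598,-.202,.14),(.598,-.202,.107)]))
crop(im,200,150,360,310,'w16c',4)
im,m=grab('scene','s16');crop(im,150,150,270,260,'s16c',5); print(proj(m,[(.598,-.202,.115),(.598,-.202,.14)]))
```

```text
t 25.15 p [ 0.5977 -0.2018  0.2343] r [-2.106 -2.331  0.   ] F [ 0.6 -0.2 -0.1] w 0.0144 q [ 0.51  0.84 -0.55  1.24  0.43  1.18  0.04]
[[278.51569692 202.08475736]
 [278.55501653 209.96909562]
 [278.50454906 199.84985065]]
[[193.17065016 205.90406314]
 [191.45983974 199.51200077]]
```

View pics/w16c.png

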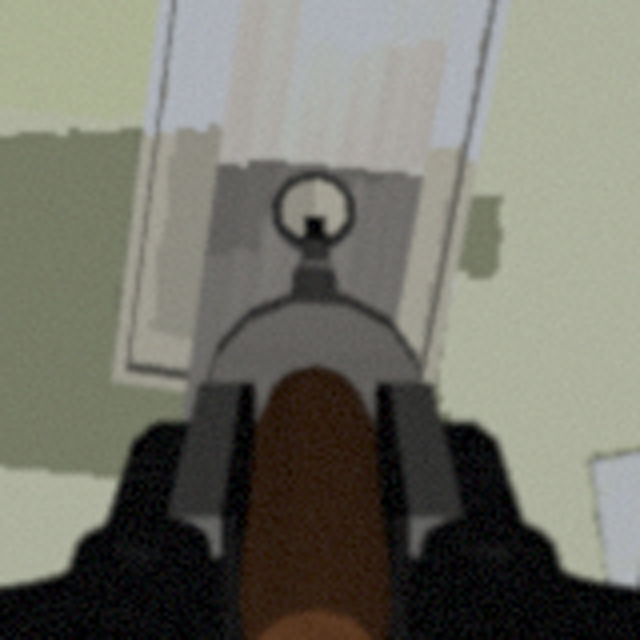

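View pics/s16c.png

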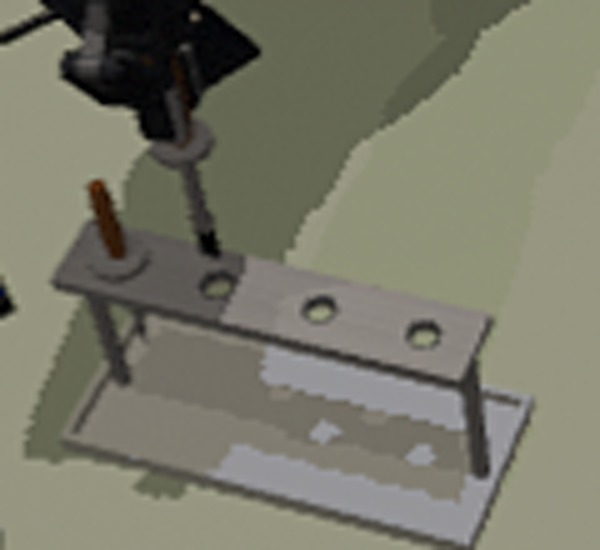

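>>> play_rows --hand '[0,0,0,0,0,0,0,0,0,0]' --slide '[[0,0,-10],[0,0,-22],[0,0,-35],[0,0,-50],[0,0,-65],[0,0,-80],[0,0,-92],[0,0,-100],[0,0,-103],[0,0,-103]]' --twist '[[0,0,0],[0,0,0],[0,0,0],[0,0,0],[0,0,0],[0,0,0],[0,0,0],[0,0,0],[0,0,0],[0,0,0]]'

```text
t: 26.45
eef_pos: [0.5977, -0.2018, 0.1322]
tool_rot: [2.106, 2.331, -0.0]
ft_force: [-5.5, 1.3, 12.2]
grip_width: 0.0145
```

Run:
```python
from h import *
im,m=grab('wrist','w17'); s=st()
crop(im,200,150,360,310,'w17c',4)
```

```text
t 26.5 p [ 0.5977 -0.2018  0.1322] r [ 2.106  2.331 -0.   ] F [-6.5  0.5 12.8] w 0.0144 q [ 0.5   0.95 -0.51  1.37  0.5   0.95 -0.02]
```

View pics/w17c.png

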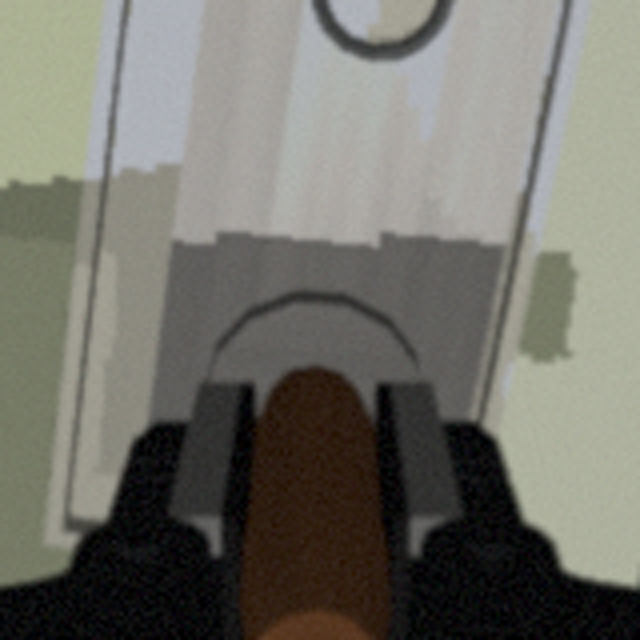

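>>> play_rows --hand '[20,40,55,55,55,55,55,55,55,55]' --slide '[[0,0,0],[0,0,0],[0,0,0],[0,0,0],[0,0,0],[0,0,30],[0,0,70],[0,0,110],[0,0,125],[0,0,125]]' --twist '[[0,0,0],[0,0,0],[0,0,0],[0,0,0],[0,0,0],[0,0,0],[0,0,0],[0,0,0],[0,0,0],[0,0,0]]'

```text
t: 27.75
eef_pos: [0.5978, -0.2018, 0.2565]
tool_rot: [2.105, 2.331, 0.0]
ft_force: [0.1, 1.1, -0.9]
grip_width: 0.0547
```

Run:
```python
from h import *
im,m=grab('wrist','w18'); s=st()
im,m=grab('scene','s18');crop(im,150,150,410,280,'s18c',3)
```

```text
t 27.8 p [ 0.5975 -0.2018  0.2555] r [-2.105e+00 -2.331e+00  1.000e-03] F [ 0.5 -1.  -1. ] w 0.0549 q [ 0.51  0.82 -0.56  1.21  0.42  1.23  0.06]
```

View pics/w18.png

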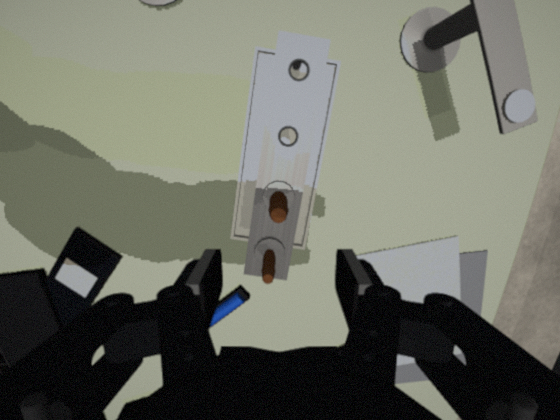

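View pics/s18c.png

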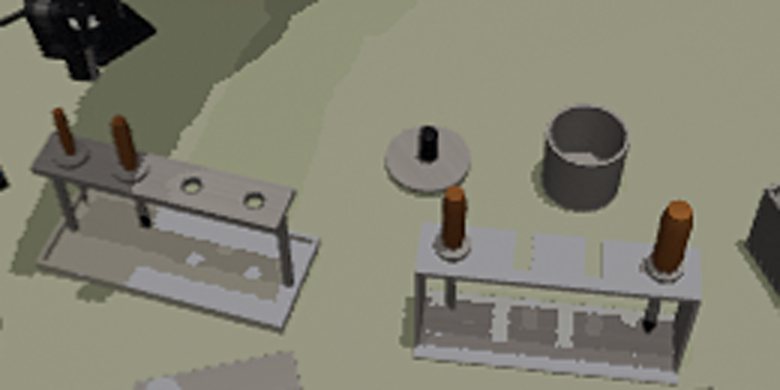

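>>> play_rows --hand '[55,55,55,55,55,55,55,55,55,55]' --slide '[[2,40,0],[4,90,0],[7,140,0],[9,190,0],[12,235,0],[14,265,0],[14,282,0],[14,282,0],[14,282,0],[14,282,0]]' --twist '[[0,0,0],[0,0,0],[0,0,0],[0,0,0],[0,0,0],[0,0,0],[0,0,0],[0,0,0],[0,0,0],[0,0,0]]'

```text
t: 29.1
eef_pos: [0.6118, 0.079, 0.2562]
tool_rot: [2.107, 2.33, -0.001]
ft_force: [0.9, 0.2, 0.1]
grip_width: 0.0551
```

Run:
```python
from h import *
im,m=grab('wrist','w19'); s=st();np.save('m19.npy',m,allow_pickle=True)
print(proj(m,[(.6125,.080,.185),(.6125,.08,.121),(.427,.167,.07)]))
crop(im,200,120,360,280,'w19c',4)
```

```text
t 29.15 p [0.6118 0.0792 0.2562] r [ 2.107e+00  2.330e+00 -1.000e-03] F [ 0.3 -0.   0.1] w 0.0551 q [ 0.05  0.79 -0.53  1.27  0.39  1.19 -0.39]
[[279.3164617  217.10459757]
 [279.06130318 196.41310071]
 [104.51980381  83.65639818]]
```

View pics/w19c.png

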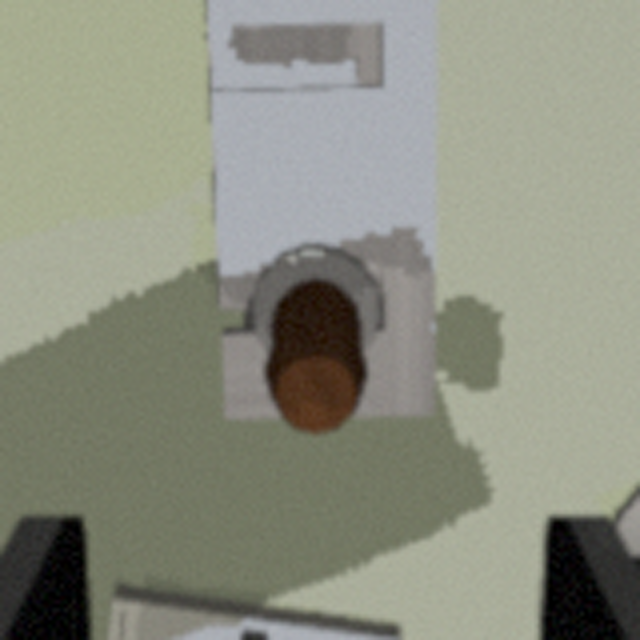

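View pics/w19.png

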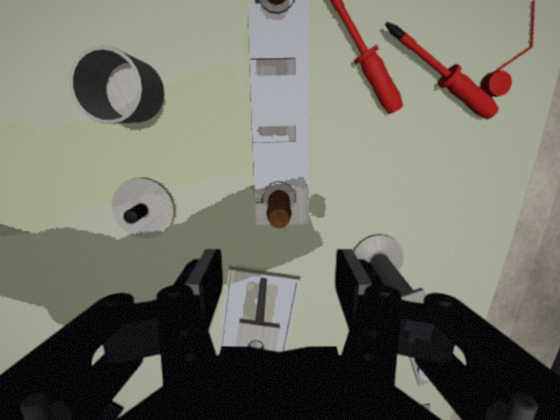

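>>> play_rows --hand '[55,55,55,55,55,0,0,0,0,0]' --slide '[[0,0,-40],[0,0,-80],[0,0,-115],[0,0,-125],[0,0,-125],[0,0,-125],[0,0,-125],[0,0,-125],[0,0,-125],[0,0,-125]]' --twist '[[0,0,0],[0,0,0],[0,0,0],[0,0,0],[0,0,0],[0,0,0],[0,0,0],[0,0,0],[0,0,0],[0,0,0]]'

```text
t: 30.4
eef_pos: [0.6121, 0.0802, 0.1324]
tool_rot: [2.105, 2.33, 0.002]
ft_force: [-0.5, -1.3, 8.7]
grip_width: 0.0185
```

>>> play_rows --hand '[0,0,0,0,0,0,0,0,0,0]' --slide '[[0,0,0],[0,0,20],[0,0,45],[0,0,75],[0,0,108],[0,0,108],[0,0,108],[0,0,108],[0,0,108],[0,0,108]]' --twist '[[0,0,0],[0,0,0],[0,0,0],[0,0,0],[0,0,0],[0,0,0],[0,0,0],[0,0,0],[0,0,0],[0,0,0]]'

```text
t: 31.65
eef_pos: [0.6116, 0.0802, 0.239]
tool_rot: [-2.106, -2.331, 0.0]
ft_force: [0.5, 0.6, -1.5]
grip_width: 0.0187
```

Run:
```python
from h import *
im,m=grab('wrist','w20'); s=st()
print(proj(m,[(.427,.167,.07)]))
im,m=grab('scene','s20');crop(im,270,130,420,280,'s20c',4)
```

```text
t 31.7 p [0.6117 0.0802 0.2391] r [-2.106 -2.331  0.   ] F [-0.5 -0.4 -0.3] w 0.0189 q [ 0.05  0.8  -0.52  1.3   0.4   1.15 -0.4 ]
[[95.55213851 82.87185172]]
```

View pics/w20.png

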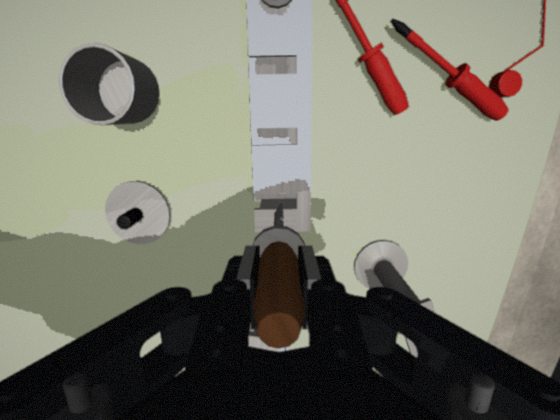

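View pics/s20c.png

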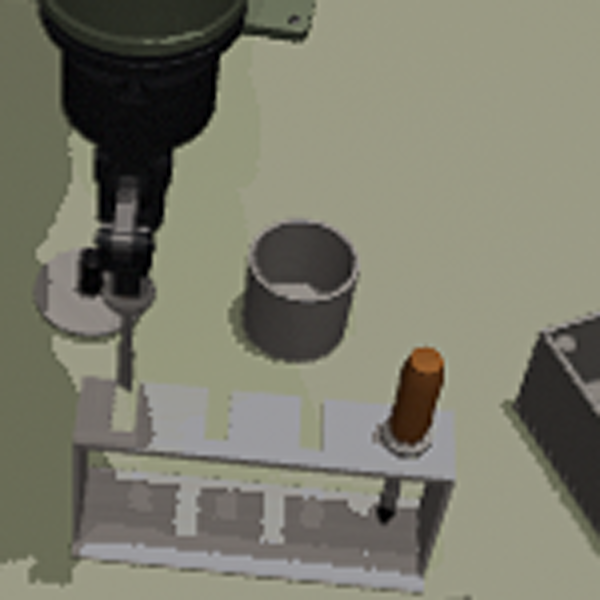

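>>> play_rows --hand '[0,0,0,0,0,0,0,0,0,0]' --slide '[[-45,21,0],[-92,43,0],[-140,66,0],[-184,87,0],[-184,87,0],[-184,87,-40],[-184,87,-80],[-184,87,-104],[-184,87,-104],[-184,87,-104]]' --twist '[[0,0,0],[0,0,0],[0,0,0],[0,0,0],[0,0,0],[0,0,0],[0,0,0],[0,0,0],[0,0,0],[0,0,0]]'

```text
t: 33.0
eef_pos: [0.4283, 0.1673, 0.1361]
tool_rot: [2.106, 2.331, 0.001]
ft_force: [0.6, 0.8, 0.8]
grip_width: 0.0189
```

Run:
```python
from h import *
im,m=grab('wrist','w21'); s=st()
```

```text
t 33.05 p [0.4283 0.1673 0.1362] r [2.106e+00 2.330e+00 2.000e-03] F [-1.5  0.3 -0.4] w 0.0187 q [-0.22  0.73 -0.39  2.    0.54  0.52 -0.9 ]
```

View pics/w21.png

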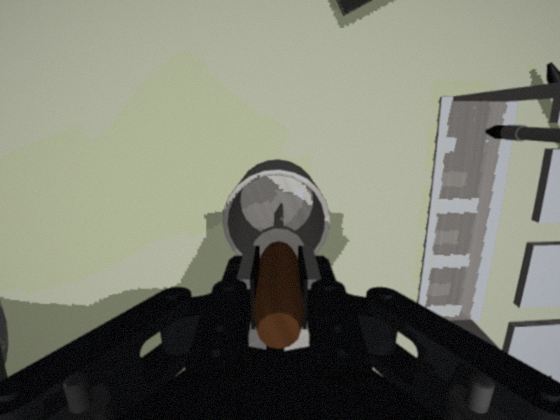

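>>> play_rows --hand '[0,0,0,0,0,0,0,0,0,0]' --slide '[[0,0,40],[0,0,80],[0,0,107],[22,-40,107],[50,-90,107],[77,-140,107],[105,-190,107],[132,-240,107],[160,-290,107],[173,-313,107]]' --twist '[[0,0,0],[0,0,0],[0,0,0],[0,0,0],[0,0,0],[0,0,0],[0,0,0],[0,0,0],[0,0,0],[0,0,0]]'

```text
t: 34.3
eef_pos: [0.6012, -0.1492, 0.243]
tool_rot: [2.109, 2.327, 0.0]
ft_force: [-0.7, 0.6, -0.9]
grip_width: 0.0187
```

>>> play_rows --hand '[0,0,0,0,0,0,0,0,0,0]' --slide '[[0,0,0],[0,0,0],[0,0,0],[0,0,0],[0,0,0],[0,0,0],[0,0,0],[0,0,0],[0,0,0],[0,0,0]]' --twist '[[0,0,0],[0,0,0],[0,0,0],[0,0,0],[0,0,0],[0,0,0],[0,0,0],[0,0,0],[0,0,0],[0,0,0]]'

```text
t: 35.55
eef_pos: [0.6007, -0.1458, 0.2423]
tool_rot: [-2.106, -2.331, 0.0]
ft_force: [-0.1, -0.1, -0.2]
grip_width: 0.0185
```

Run:
```python
from h import *
im,m=grab('wrist','w22'); s=st();np.save('m22.npy',m,allow_pickle=True)
print(proj(m,[(.601,-.1465,.115),(.601,-.1465,.14),(.601,-.1465,.107)]))
crop(im,200,130,360,290,'w22c',4)
im,m=grab('scene','s22');crop(im,150,150,270,260,'s22c',5); print(proj(m,[(.598,-.202,.115),(.598,-.202,.14)]))
```

```text
t 35.6 p [ 0.6007 -0.1458  0.2423] r [-2.106 -2.331  0.   ] F [ 0.1  0.4 -1.8] w 0.0185 q [ 0.43  0.81 -0.56  1.28  0.43  1.17 -0.05]
[[278.44279329 200.38839138]
 [278.47423083 207.86946826]
 [278.43384955 198.26036665]]
[[193.17065016 205.90406314]
 [191.45983974 199.51200077]]
```

View pics/w22c.png

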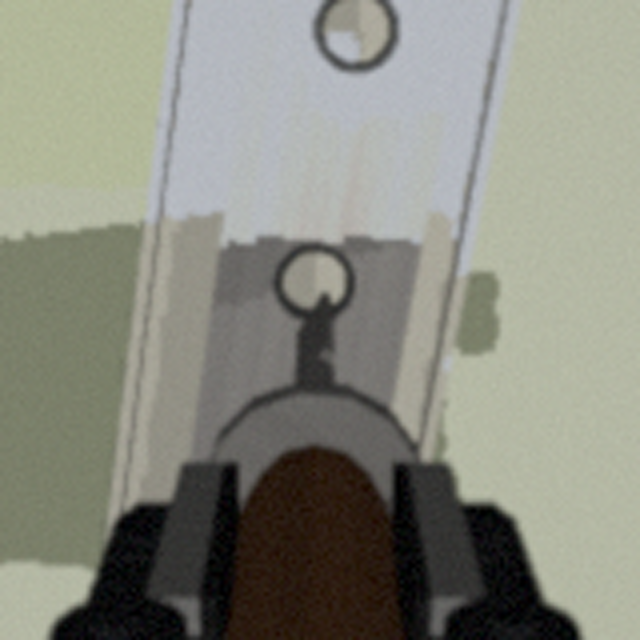

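View pics/s22c.png

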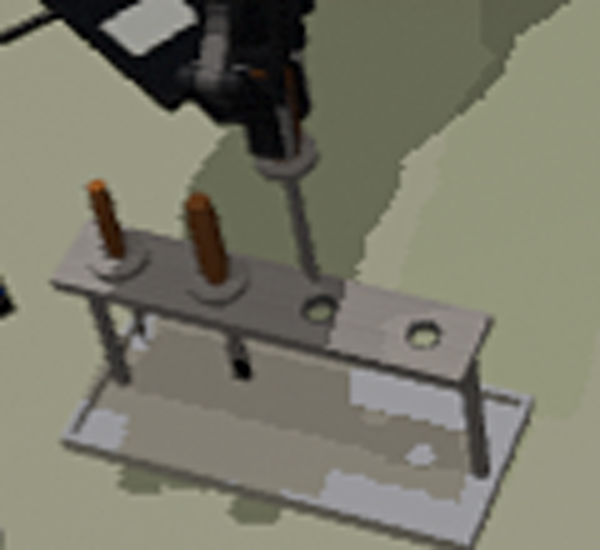

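>>> play_rows --hand '[0,0,0,0,0,0,0,0,0,0]' --slide '[[0,0,-10],[0,0,-20],[0,0,-30],[0,0,-40],[0,0,-50],[0,0,-60],[0,0,-70],[0,0,-80],[0,0,-85],[0,0,-85]]' --twist '[[0,0,0],[0,0,0],[0,0,0],[0,0,0],[0,0,0],[0,0,0],[0,0,0],[0,0,0],[0,0,0],[0,0,0]]'

```text
t: 36.9
eef_pos: [0.6006, -0.1458, 0.157]
tool_rot: [-2.106, -2.331, 0.0]
ft_force: [0.2, -0.5, -0.8]
grip_width: 0.0191
```

>>> play_rows --hand '[0,0,0,0,0,0,0,0,0,0]' --slide '[[0,0,-8],[0,0,-15],[0,0,-20],[0,0,-24],[0,0,-26],[0,0,-26],[0,0,-26],[0,0,-26],[0,0,-26],[0,0,-26]]' --twist '[[0,0,0],[0,0,0],[0,0,0],[0,0,0],[0,0,0],[0,0,0],[0,0,0],[0,0,0],[0,0,0],[0,0,0]]'

```text
t: 38.15
eef_pos: [0.6007, -0.1458, 0.1324]
tool_rot: [2.106, 2.331, -0.0]
ft_force: [-7.2, -0.1, 18.6]
grip_width: 0.0185
```

Run:
```python
from h import *
im,m=grab('wrist','w23'); s=st()
crop(im,200,130,360,290,'w23c',4)
```

```text
t 38.2 p [ 0.6007 -0.1458  0.1324] r [2.106 2.331 0.   ] F [-7.1  1.1 18.6] w 0.0185 q [ 0.42  0.93 -0.51  1.42  0.52  0.92 -0.13]
```

View pics/w23c.png

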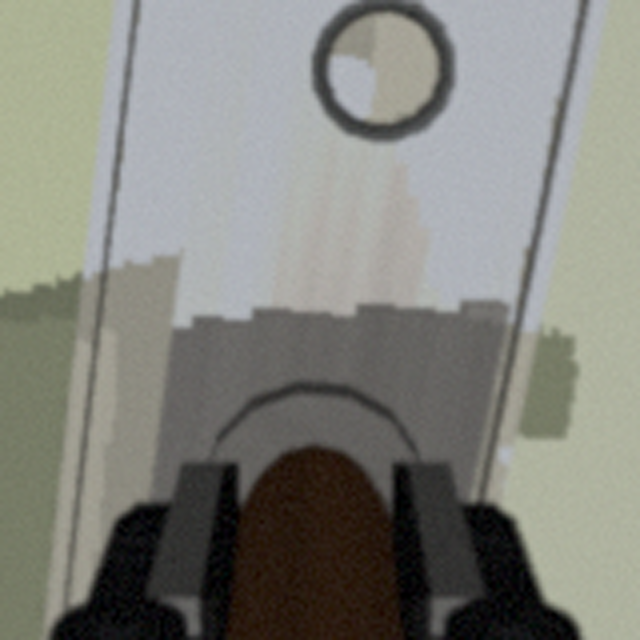

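>>> play_rows --hand '[25,40,55,55,55,55,55,55,55,55]' --slide '[[0,0,0],[0,0,0],[0,0,0],[0,0,0],[0,0,0],[0,0,30],[0,0,70],[0,0,110],[0,0,135],[0,0,135]]' --twist '[[0,0,0],[0,0,0],[0,0,0],[0,0,0],[0,0,0],[0,0,0],[0,0,0],[0,0,0],[0,0,0],[0,0,0]]'

```text
t: 39.45
eef_pos: [0.6012, -0.1458, 0.2678]
tool_rot: [2.105, 2.33, 0.002]
ft_force: [-0.2, -0.6, -0.7]
grip_width: 0.055
```

Run:
```python
from h import *
im,m=grab('wrist','w24'); s=st()
im,m=grab('scene','s24');crop(im,150,150,410,280,'s24c',3)
```

```text
t 39.5 p [ 0.6008 -0.1458  0.2664] r [2.106 2.331 0.   ] F [-0.1 -0.7 -0.6] w 0.0545 q [ 0.43  0.79 -0.57  1.24  0.42  1.23 -0.04]
```

View pics/w24.png

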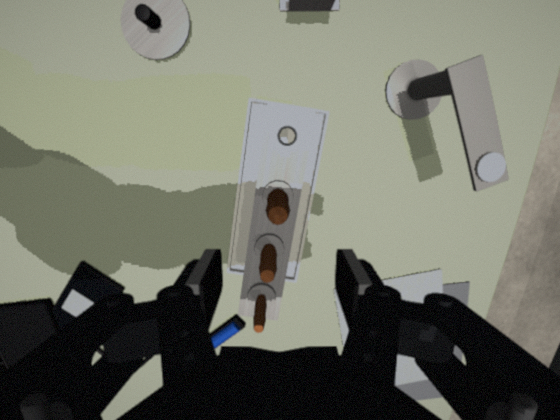

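View pics/s24c.png

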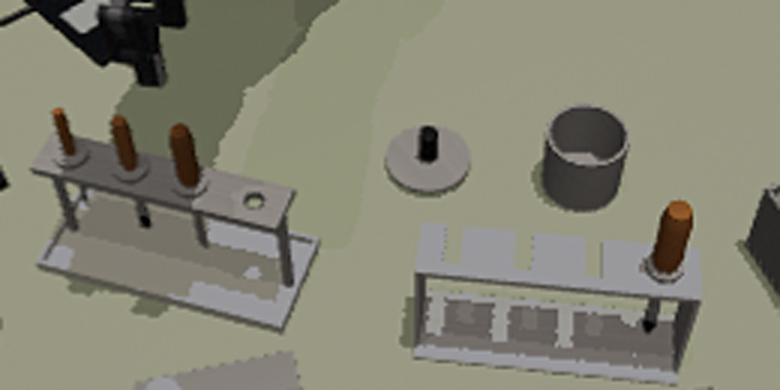

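>>> play_rows --hand '[55,55,55,55,55,55,55,55,55,55]' --slide '[[0,40,0],[-1,95,0],[-2,150,0],[-3,205,0],[-4,260,0],[-5,310,0],[-6,350,0],[-7,380,0],[-7,392,0],[-7,392,0]]' --twist '[[0,0,0],[0,0,0],[0,0,0],[0,0,0],[0,0,0],[0,0,0],[0,0,0],[0,0,0],[0,0,0],[0,0,0]]'

```text
t: 40.8
eef_pos: [0.5936, 0.246, 0.2656]
tool_rot: [-2.105, -2.331, 0.002]
ft_force: [-0.6, -0.5, -0.2]
grip_width: 0.055
```

Run:
```python
from h import *
im,m=grab('wrist');im,m=grab('wrist','w25'); s=st()
print(proj(m,[(.594,.2465,.191),(.594,.2465,.121),(.427,.167,.07)]))
crop(im,200,120,360,280,'w25c',4)
```

```text
t 40.9 p [0.5941 0.2448 0.266 ] r [ 2.107e+00  2.330e+00 -1.000e-03] F [ 0.3 -0.3 -0.9] w 0.0549 q [-0.23  0.82 -0.52  1.13  0.39  1.28 -0.62]
[[278.5348502  215.07827215]
 [278.4683776  193.58331141]
 [129.45672274 236.10111111]]
```

View pics/w25c.png

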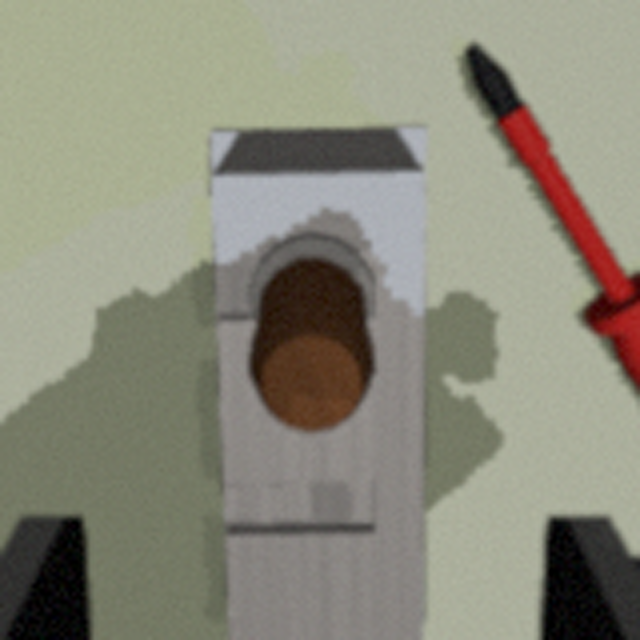

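View pics/w25.png

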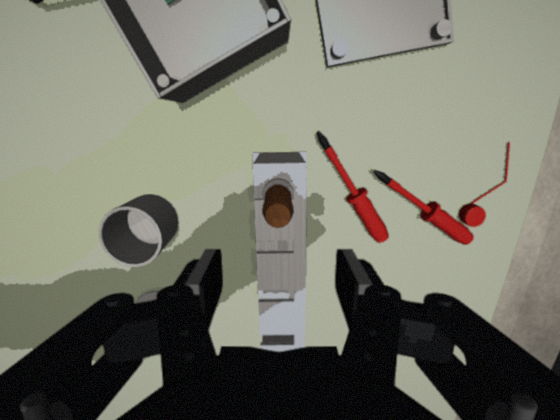

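>>> play_rows --hand '[55,55,55,55,55,0,0,0,0,0]' --slide '[[0,0,-40],[0,0,-85],[0,0,-122],[0,0,-135],[0,0,-135],[0,0,-135],[0,0,-135],[0,0,-135],[0,0,-135],[0,0,-135]]' --twist '[[0,0,0],[0,0,0],[0,0,0],[0,0,0],[0,0,0],[0,0,0],[0,0,0],[0,0,0],[0,0,0],[0,0,0]]'

```text
t: 42.15
eef_pos: [0.5942, 0.2464, 0.1327]
tool_rot: [2.105, 2.33, 0.002]
ft_force: [-0.6, -1.1, 8.3]
grip_width: 0.0237
```

>>> play_rows --hand '[0,0,0,0,0,0,0,0,0,0]' --slide '[[0,0,0],[0,0,20],[0,0,45],[0,0,80],[0,0,116],[0,0,116],[0,0,116],[0,0,116],[0,0,116],[0,0,116]]' --twist '[[0,0,0],[0,0,0],[0,0,0],[0,0,0],[0,0,0],[0,0,0],[0,0,0],[0,0,0],[0,0,0],[0,0,0]]'

```text
t: 43.4
eef_pos: [0.5937, 0.2462, 0.247]
tool_rot: [-2.106, -2.331, 0.001]
ft_force: [0.0, -0.6, -0.8]
grip_width: 0.024
```

Run:
```python
from h import *
im,m=grab('wrist','w26'); s=st()
print(proj(m,[(.427,.167,.07)]))
im,m=grab('scene','s26');crop(im,270,130,420,280,'s26c',4)
```

```text
t 43.45 p [0.5937 0.2462 0.2471] r [-2.106 -2.331  0.   ] F [-0.  -0.1 -0.4] w 0.0235 q [-0.23  0.84 -0.52  1.17  0.4   1.23 -0.63]
[[122.07172403 242.98010402]]
```

View pics/w26.png

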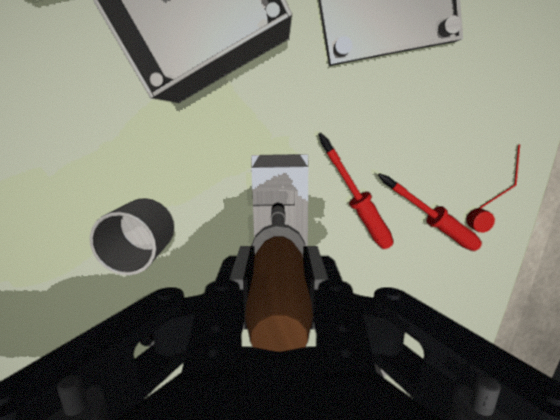

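View pics/s26c.png

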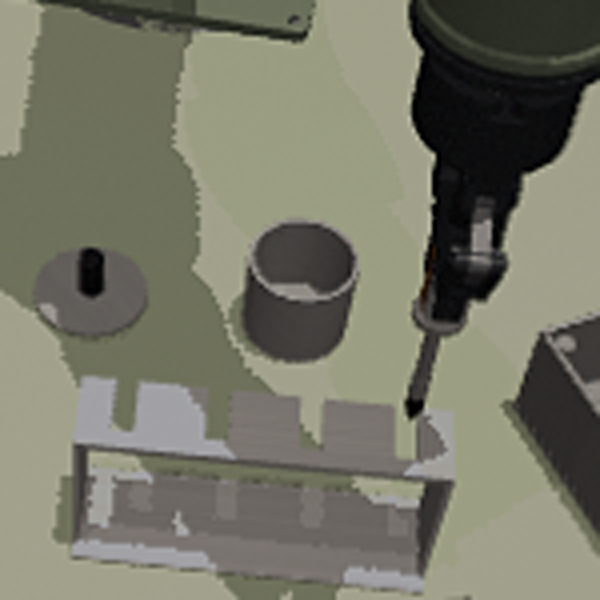

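>>> play_rows --hand '[0,0,0,0,0,0,0,0,0,0]' --slide '[[-42,-20,0],[-84,-40,0],[-126,-60,0],[-166,-79,0],[-166,-79,0],[-166,-79,-40],[-166,-79,-80],[-166,-79,-104],[-166,-79,-104],[-166,-79,-104]]' --twist '[[0,0,0],[0,0,0],[0,0,0],[0,0,0],[0,0,0],[0,0,0],[0,0,0],[0,0,0],[0,0,0],[0,0,0]]'

```text
t: 44.75
eef_pos: [0.4283, 0.1676, 0.1441]
tool_rot: [2.106, 2.331, 0.002]
ft_force: [0.1, 0.4, -0.9]
grip_width: 0.0237
```

Run:
```python
from h import *
im,m=grab('wrist','w27'); s=st()
```

```text
t 44.8 p [0.4283 0.1675 0.1442] r [2.106e+00 2.331e+00 2.000e-03] F [-0.2 -0.7 -1.9] w 0.0234 q [-0.2   0.71 -0.42  1.99  0.55  0.55 -0.91]
```

View pics/w27.png

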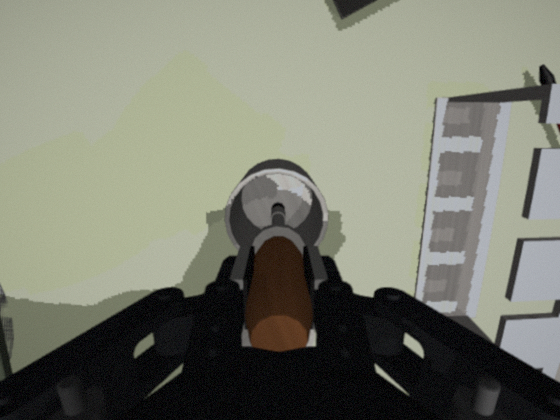

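>>> play_rows --hand '[0,0,0,0,0,0,0,0,0,0]' --slide '[[0,0,40],[0,0,80],[0,0,107],[25,-35,107],[58,-85,107],[92,-135,107],[126,-185,107],[156,-230,107],[176,-258,107],[176,-258,107]]' --twist '[[0,0,0],[0,0,0],[0,0,0],[0,0,0],[0,0,0],[0,0,0],[0,0,0],[0,0,0],[0,0,0],[0,0,0]]'

```text
t: 46.05
eef_pos: [0.6043, -0.0931, 0.2507]
tool_rot: [2.109, 2.327, 0.001]
ft_force: [-0.1, 0.9, -1.1]
grip_width: 0.0238
```

>>> play_rows --hand '[0,0,0,0,0,0,0,0,0,0]' --slide '[[0,0,0],[0,0,0],[0,0,0],[0,0,0],[0,0,0],[0,0,0],[0,0,0],[0,0,0],[0,0,0],[0,0,0]]' --twist '[[0,0,0],[0,0,0],[0,0,0],[0,0,0],[0,0,0],[0,0,0],[0,0,0],[0,0,0],[0,0,0],[0,0,0]]'

```text
t: 47.3
eef_pos: [0.6037, -0.0908, 0.2502]
tool_rot: [-2.106, -2.331, 0.0]
ft_force: [-0.1, -0.2, -0.5]
grip_width: 0.0237
```

Run:
```python
from h import *
im,m=grab('wrist','w28'); s=st();np.save('m28.npy',m,allow_pickle=True)
print(proj(m,[(.604,-.0907,.115),(.604,-.0907,.14)]))
crop(im,200,130,360,290,'w28c',4)
im,m=grab('scene','s28');crop(im,170,150,290,260,'s28c',5)
```

```text
t 47.35 p [ 0.6037 -0.0908  0.2503] r [-2.106 -2.331  0.   ] F [ 0.5  0.7 -0.4] w 0.0236 q [ 0.35  0.79 -0.57  1.3   0.43  1.17 -0.15]
[[278.52076607 197.41331981]
 [278.55859521 204.40675652]]
```

View pics/w28c.png

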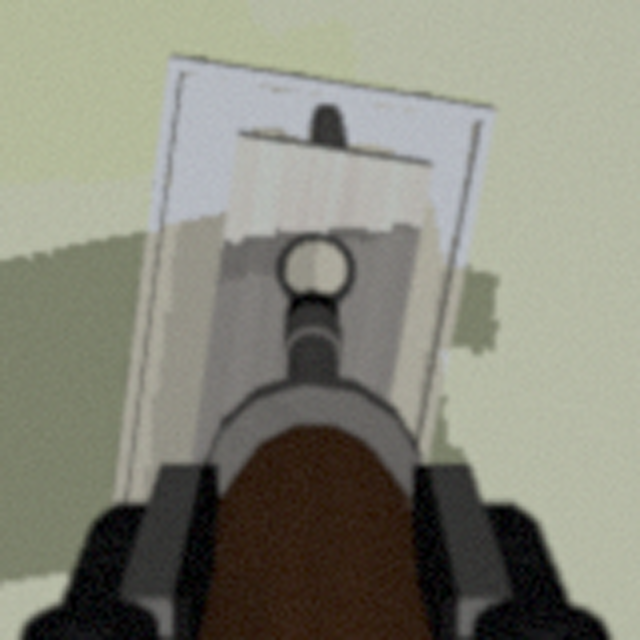

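View pics/s28c.png

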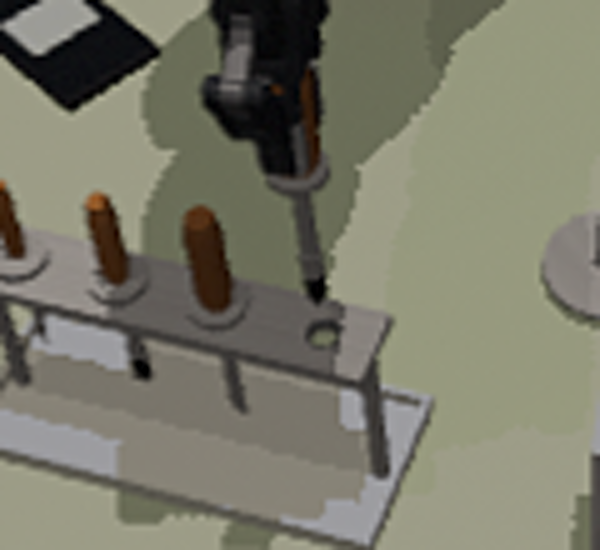

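Run:
```python
from h import *
im=cv2.imread('pics/w28.png');m=np.load('m28.npy',allow_pickle=True).item()
big=cv2.resize(im[150:310,200:360],None,fx=5,fy=5,interpolation=cv2.INTER_CUBIC)[:600]
a=np.linspace(0,2*np.pi,40)
def circ(x,y,z,r,c):
    p=(proj(m,np.c_[x+r*np.cos(a),y+r*np.sin(a),0*a+z])-[200,150]+.4)*5
    cv2.polylines(big,[p.astype(np.int32)],True,c,1)
x,y=.604,-.0908
circ(x,y,.115,.008,(0,255,0))
circ(x,y,.1405,.0055,(0,0,255))
circ(x,y,.2345,.015,(255,0,0)); circ(x,y,.2405,.015,(255,255,0))
cv2.imwrite('pics/ov28.png',big)
```

```text
(no output)
```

View pics/ov28.png

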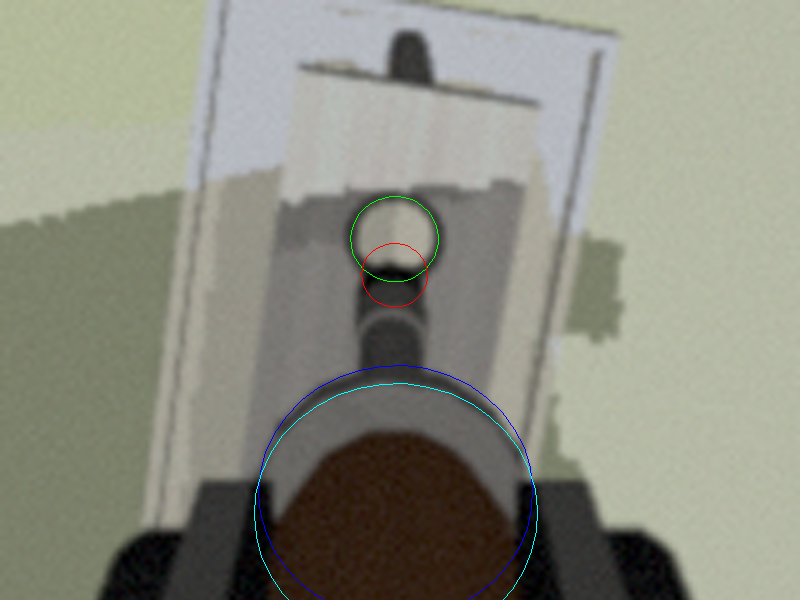

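>>> play_rows --hand '[0,0,0,0,0,0,0,0,0,0]' --slide '[[0,0,-10],[0,0,-20],[0,0,-30],[0,0,-40],[0,0,-50],[0,0,-60],[0,0,-70],[0,0,-80],[0,0,-90],[0,0,-93]]' --twist '[[0,0,0],[0,0,0],[0,0,0],[0,0,0],[0,0,0],[0,0,0],[0,0,0],[0,0,0],[0,0,0],[0,0,0]]'

```text
t: 48.65
eef_pos: [0.6035, -0.0908, 0.1566]
tool_rot: [-2.105, -2.331, 0.001]
ft_force: [0.3, 0.3, -1.0]
grip_width: 0.0233
```

>>> play_rows --hand '[0,0,0,0,0,0,0,0,0,0]' --slide '[[0,0,-8],[0,0,-15],[0,0,-20],[0,0,-24],[0,0,-26],[0,0,-26],[0,0,-26],[0,0,-26],[0,0,-26],[0,0,-26]]' --twist '[[0,0,0],[0,0,0],[0,0,0],[0,0,0],[0,0,0],[0,0,0],[0,0,0],[0,0,0],[0,0,0],[0,0,0]]'

```text
t: 49.9
eef_pos: [0.6038, -0.0908, 0.1326]
tool_rot: [2.105, 2.33, 0.0]
ft_force: [-8.5, 0.5, 23.1]
grip_width: 0.0239
```

Run:
```python
from h import *
im,m=grab('wrist','w29'); s=st()
im,m=grab('scene','s29');crop(im,170,150,290,260,'s29c',5)
```

```text
t 49.95 p [ 0.6038 -0.0908  0.1326] r [2.105 2.33  0.   ] F [-8.8  0.2 22.1] w 0.0235 q [ 0.34  0.92 -0.52  1.45  0.52  0.91 -0.24]
```

View pics/s29c.png

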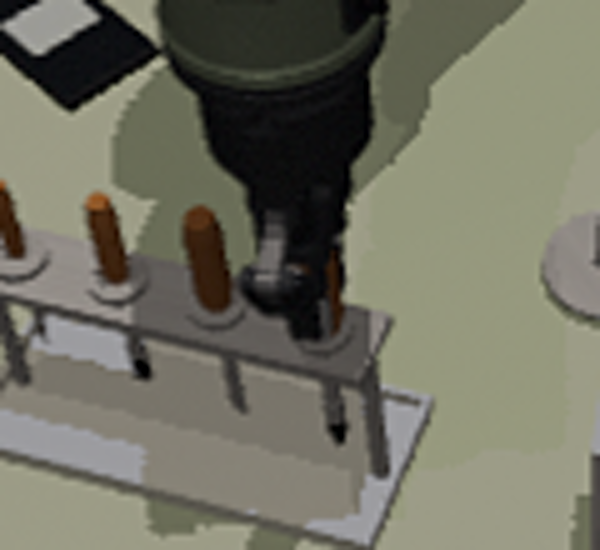

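Seated. Release and rise.

>>> play_rows --hand '[30,45,60,60,60,60,60,60,60,60]' --slide '[[0,0,0],[0,0,0],[0,0,0],[0,0,0],[0,0,0],[0,0,30],[0,0,70],[0,0,110],[0,0,135],[0,0,135]]' --twist '[[0,0,0],[0,0,0],[0,0,0],[0,0,0],[0,0,0],[0,0,0],[0,0,0],[0,0,0],[0,0,0],[0,0,0]]'

```text
t: 51.25
eef_pos: [0.6042, -0.0907, 0.2678]
tool_rot: [2.105, 2.33, 0.002]
ft_force: [0.5, 0.3, -0.5]
grip_width: 0.0599
```

Run:
```python
from h import *
im,m=grab('wrist','w30'); s=st()
im,m=grab('scene','s30');crop(im,150,150,410,280,'s30c',3)
im,m=grab('top','t30');crop(im,170,170,420,300,'t30c',3)
```

```text
t 51.3 p [ 0.6038 -0.0908  0.2665] r [2.105 2.331 0.   ] F [ 0.1 -0.1 -0.4] w 0.06 q [ 0.35  0.77 -0.58  1.28  0.42  1.21 -0.14]
```

View pics/w30.png

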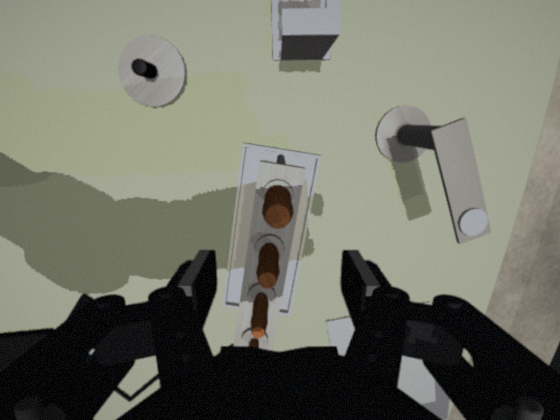

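View pics/s30c.png

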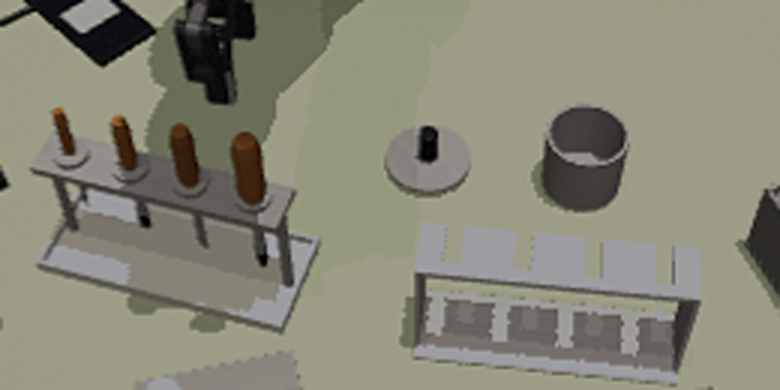

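>>> play_rows --hand '[60,60,60,60,60,60,60,60,60,60]' --slide '[[-40,27,0],[-85,57,0],[-130,88,0],[-164,111,0],[-164,111,-40],[-164,111,-80],[-164,111,-80],[-164,111,-80],[-164,111,-80],[-164,111,-80]]' --twist '[[0,0,0],[0,0,0],[0,0,0],[0,0,0],[0,0,0],[0,0,0],[0,0,0],[0,0,0],[0,0,0],[0,0,0]]'

```text
t: 52.65
eef_pos: [0.44, 0.0201, 0.187]
tool_rot: [2.106, 2.33, 0.001]
ft_force: [-0.4, 0.2, -0.5]
grip_width: 0.0602
```

Run:
```python
from h import *
im,m=grab('wrist','w31'); s=st()
print(proj(m,[(.4396,.0204,.048),(.4396,.0204,.012),(.427,.167,.07)]))
```

```text
t 52.7 p [0.4399 0.0201 0.1868] r [2.106e+00 2.331e+00 1.000e-03] F [-0.7 -0.6  0.1] w 0.0602 q [ 0.19  0.63 -0.52  2.    0.51  0.64 -0.57]
[[277.62602125 196.1758055 ]
 [277.6370161  188.16827971]
 [280.48609008  12.09207089]]
```

View pics/w31.png

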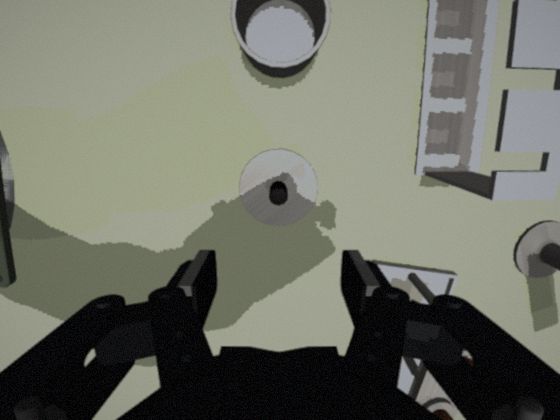

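>>> play_rows --hand '[60,60,60,60,60,60,0,0,0,0]' --slide '[[0,0,-45],[0,0,-90],[0,0,-130],[0,0,-155],[0,0,-168],[0,0,-168],[0,0,-168],[0,0,-168],[0,0,-168],[0,0,-168]]' --twist '[[0,0,0],[0,0,0],[0,0,0],[0,0,0],[0,0,0],[0,0,0],[0,0,0],[0,0,0],[0,0,0],[0,0,0]]' --force 40

```text
t: 53.95
eef_pos: [0.44, 0.0201, 0.0189]
tool_rot: [2.106, 2.33, 0.001]
ft_force: [-0.2, -0.1, 9.9]
grip_width: 0.0167
```

>>> play_rows --hand '[0,0,0,0,0,0,0,0,0,0]' --slide '[[0,0,0],[0,0,15],[0,0,40],[0,0,70],[0,0,100],[0,0,115],[0,0,115],[0,0,115],[0,0,115],[0,0,115]]' --twist '[[0,0,0],[0,0,0],[0,0,0],[0,0,0],[0,0,0],[0,0,0],[0,0,0],[0,0,0],[0,0,0],[0,0,0]]'

```text
t: 55.2
eef_pos: [0.4395, 0.0203, 0.1329]
tool_rot: [-2.105, -2.331, 0.001]
ft_force: [-0.7, 0.4, -1.6]
grip_width: 0.0167
```

Run:
```python
from h import *
im,m=grab('wrist','w32'); s=st();np.save('m32.npy',m,allow_pickle=True)
print(proj(m,[(.427,.167,.07)]))
im,m=grab('scene','s32');crop(im,270,110,420,230,'s32c',5)
im,m=grab('top','t32');crop(im,170,190,320,310,'t32c',5)
```

```text
t 55.25 p [0.4396 0.0203 0.133 ] r [-2.105e+00 -2.331e+00  1.000e-03] F [-0.5 -0.2 -0.6] w 0.017 q [ 0.14  0.72 -0.45  2.07  0.65  0.49 -0.69]
[[282.35823504 -18.14763599]]
```

View pics/w32.png

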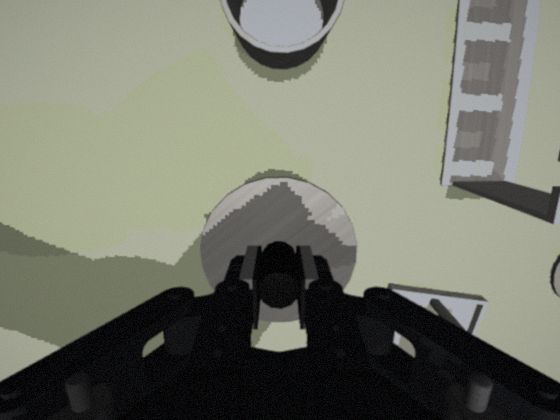

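View pics/s32c.png

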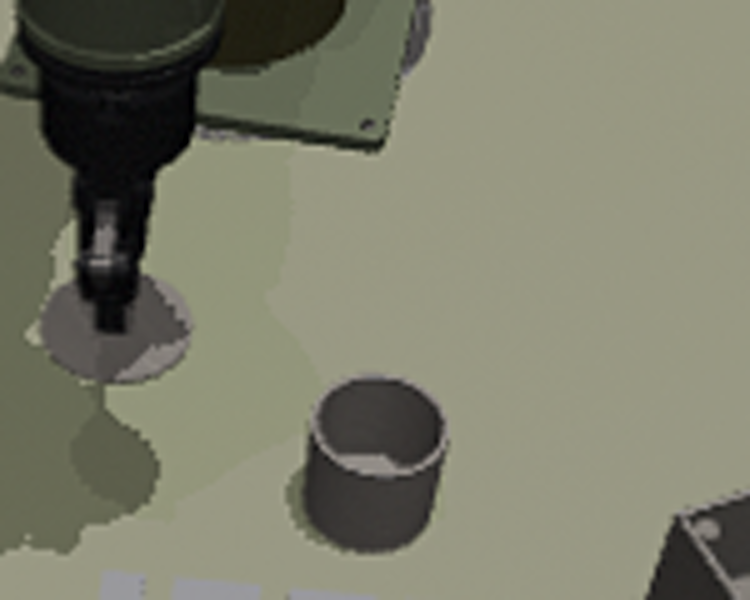

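View pics/t32c.png

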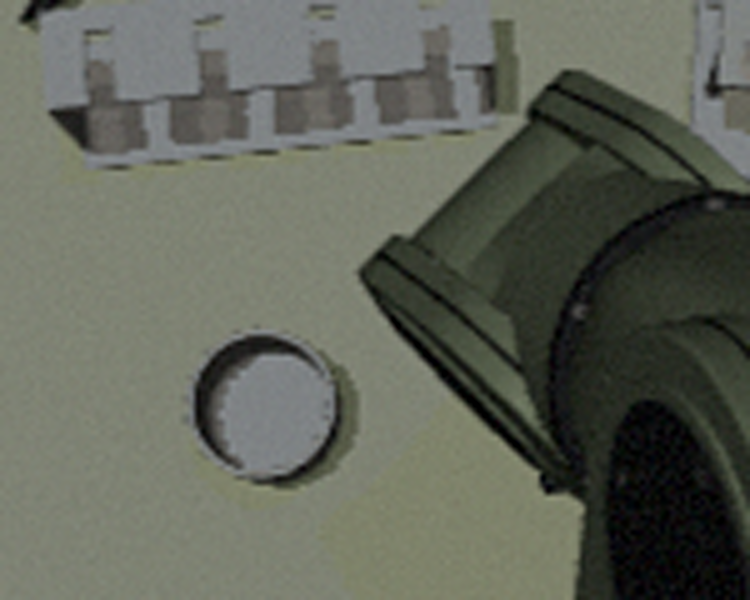

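Run:
```python
from h import *
mt=cams.camera_model('top');ms=cams.camera_model('scene')
print(atz(mt,222.4,270.6,.07),atz(ms,345.8,194.8,.07))
print(proj(mt,[(.427,.167,.07)]),proj(ms,[(.427,.167,.07)]))
```

```text
[0.4239106 0.1630796 0.07     ] [0.43148447 0.1665755  0.07      ]
[[220.87786357 269.35157073]] [[346.19836876 193.61563455]]
```

Run:
```python
from h import *
im=cv2.imread('pics/w32.png');m=np.load('m32.npy',allow_pickle=True).item()
big=cv2.resize(im[0:100,200:360],None,fx=5,fy=5,interpolation=cv2.INTER_CUBIC)
a=np.linspace(0,2*np.pi,80)
for (x,y,c) in [(.427,.166,(0,0,255)),(.428,.168,(0,255,0))]:
  for r in (.034,.038):
    p=(proj(m,np.c_[x+r*np.cos(a),y+r*np.sin(a),0*a+.07])-[200,0]+.4)*5
    cv2.polylines(big,[p.astype(np.int32)],True,c,1)
cv2.imwrite('pics/ov32.png',big)
```

```text
(no output)
```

View pics/ov32.png

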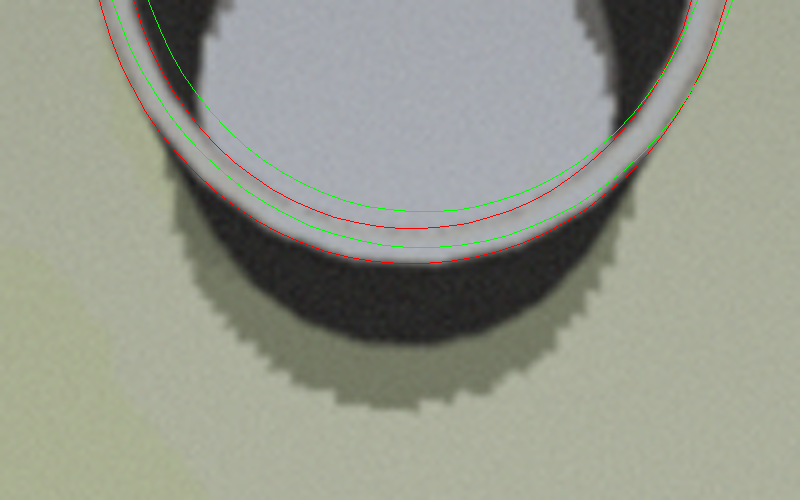

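>>> play_rows --hand '[0,0,0,0,0,0,0,0,0,0]' --slide '[[-2,25,0],[-6,65,0],[-10,105,0],[-12,135,0],[-13,146,0],[-13,146,0],[-13,146,-10],[-13,146,-20],[-13,146,-30],[-13,146,-35]]' --twist '[[0,0,0],[0,0,0],[0,0,0],[0,0,0],[0,0,0],[0,0,0],[0,0,0],[0,0,0],[0,0,0],[0,0,0]]'

```text
t: 56.6
eef_pos: [0.4265, 0.166, 0.0975]
tool_rot: [-2.106, -2.331, 0.001]
ft_force: [-0.4, -0.3, -1.0]
grip_width: 0.0166
```

>>> play_rows --hand '[0,0,0,0,0,0,0,0,0,0]' --slide '[[0,0,-4],[0,0,-8],[0,0,-12],[0,0,-15],[0,0,-17],[0,0,-17],[0,0,-17],[0,0,-17],[0,0,-17],[0,0,-17]]' --twist '[[0,0,0],[0,0,0],[0,0,0],[0,0,0],[0,0,0],[0,0,0],[0,0,0],[0,0,0],[0,0,0],[0,0,0]]'

```text
t: 57.85
eef_pos: [0.4267, 0.1662, 0.0813]
tool_rot: [-2.106, -2.331, -0.0]
ft_force: [-0.0, 0.3, -0.5]
grip_width: 0.017
```

Run:
```python
from h import *
im,m=grab('wrist','w33'); s=st()
im,m=grab('scene','s33');crop(im,270,110,420,230,'s33c',5)
```

```text
t 57.9 p [0.4267 0.1662 0.0813] r [-2.106 -2.331  0.   ] F [-0.3 -0.3 -0.6] w 0.0166 q [-0.27  0.83 -0.3   2.05  0.67  0.36 -1.02]
```

View pics/w33.png

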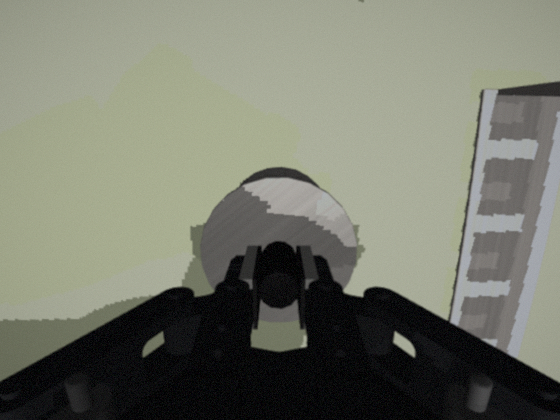

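View pics/s33c.png

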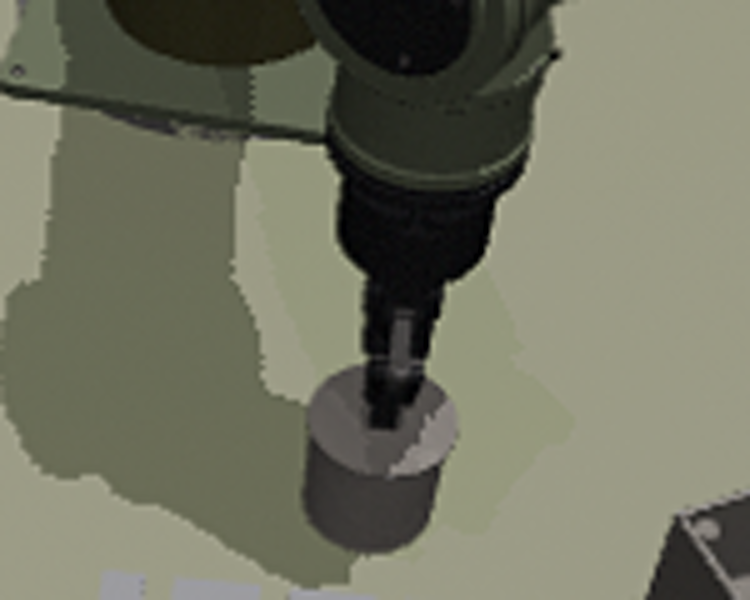

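>>> play_rows --hand '[0,0,0,0,20,35,60,60,60,60]' --slide '[[0,0,-1],[0,0,-1.5],[0,0,-1.5],[0,0,-1.5],[0,0,-1.5],[0,0,-1.5],[0,0,-1.5],[0,0,-1.5],[0,0,-1.5],[0,0,-1.5]]' --twist '[[0,0,0],[0,0,0],[0,0,0],[0,0,0],[0,0,0],[0,0,0],[0,0,0],[0,0,0],[0,0,0],[0,0,0]]'

```text
t: 59.2
eef_pos: [0.4267, 0.1662, 0.0798]
tool_rot: [-2.106, -2.331, 0.0]
ft_force: [0.7, -0.7, 0.2]
grip_width: 0.0599
```

>>> play_rows --hand '[60,60,60,60,60,60,60,60,60,60]' --slide '[[0,0,20],[0,0,60],[0,0,110],[0,0,160],[0,0,200],[0,-30,210],[0,-60,210],[0,-60,210],[0,-60,210],[0,-60,210]]' --twist '[[0,0,0],[0,0,0],[0,0,0],[0,0,0],[0,0,0],[0,0,0],[0,0,0],[0,0,0],[0,0,0],[0,0,0]]'

```text
t: 60.45
eef_pos: [0.4266, 0.107, 0.2897]
tool_rot: [-2.104, -2.332, -0.0]
ft_force: [0.0, 0.2, -0.2]
grip_width: 0.0599
```

Run:
```python
from h import *
im,m=grab('wrist','w34'); s=st()
a=np.linspace(0,2*np.pi,80)
big=cv2.resize(im[0:200,180:380],None,fx=3,fy=3,interpolation=cv2.INTER_CUBIC)
for r,z,c in [(.041,.074,(0,0,255)),(.038,0.0,(0,255,0))]:
    p=(proj(m,np.c_[.427+r*np.cos(a),.166+r*np.sin(a),0*a+z])-[180,0]+.4)*3
    cv2.polylines(big,[p.astype(np.int32)],True,c,1)
cv2.imwrite('pics/ov34.png',big)
im,m=grab('scene','s34');crop(im,150,130,410,280,'s34c',3)
im,m=grab('top','t34');crop(im,170,170,420,300,'t34c',3)
```

```text
t 60.5 p [0.4266 0.1069 0.2897] r [-2.104 -2.332 -0.   ] F [ 1.  -0.6 -0.2] w 0.0601 q [ 0.08  0.48 -0.64  1.83  0.35  0.94 -0.61]
```

View pics/ov34.png

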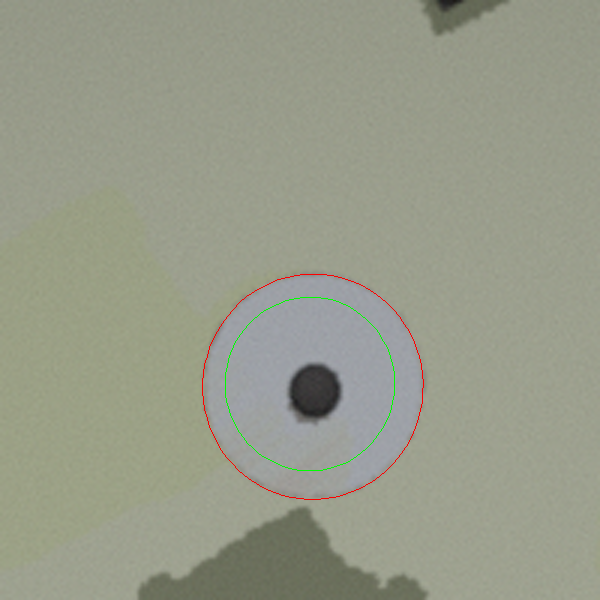

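View pics/s34c.png

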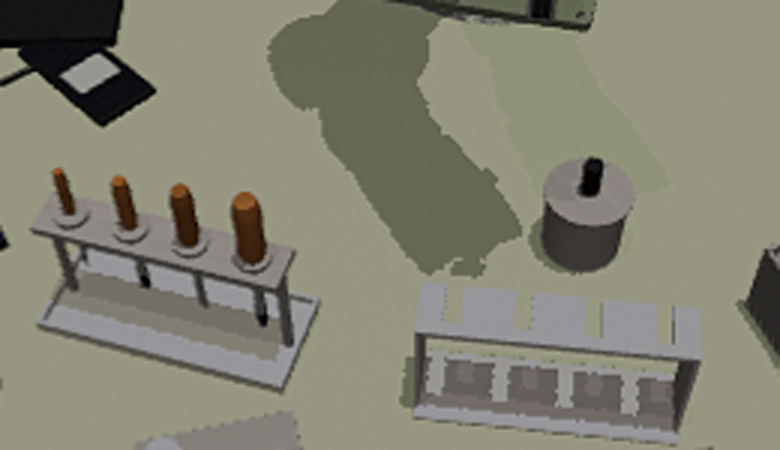

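View pics/t34c.png

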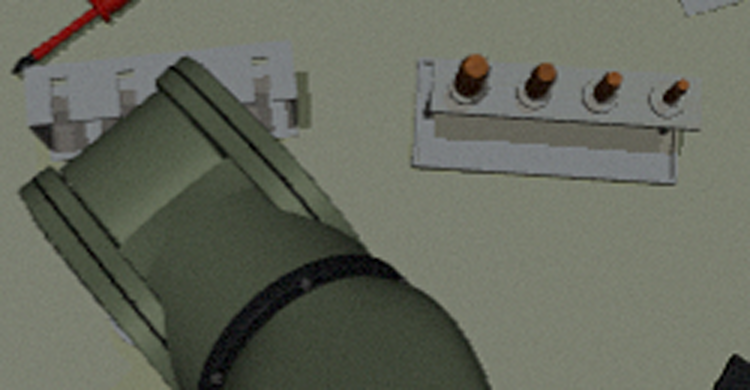

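Run:
```python
from h import *
print(ctrl.hand_in()); st()
```

```text
the job is handed in; nothing more can be done
None
the job is handed in; nothing more can be done
```

I finished the job and handed it in at about 60 s of the 210 s allowed; the hand-in gave no verdict.

- **Lid off:** I laid the lid right way up on the bench beside the cup.
- **Tools:** All four were there. I dipped each one halfway into the cup, in the order pick, flux brush, spatula, round brush. Each then hung in its own eyelet, its collar touched down on the strip, and I let it go before taking the next.
- **Lid back on:** The lid is back on the cup.

**Last checks:** In the final pictures all four tools hang upright. The lid's disc matches the outline of a lid seated flat and centred on the cup, to within about 1 mm. The cup is upright where it stood at the start. The gripper was clear, with the wrist force reading about zero.

**What disagreed or went unchecked:**
- The scene and top cameras differed by 4–5 mm in x, so I used their average and checked it with the wrist camera, which agreed to about 1 mm.
- The two loose red screwdrivers fell over during the lid step; I had not been near them.
- I saw no sign that the cup was knocked aside, and did not measure the phone, battery holder and bracket again at the end, though nothing came near them.

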